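# Load the blank press

### The job

Add exactly three honey-coloured blanks to the pile in the press, each lowered gently until you feel it rest and lying square and centred over the pile; then lay the aluminium cover plate on them in the same way and bring the blue hold-down arm forward until its roller rests on the cover. Every other blank, the spare honey one and all black ones, is laid in the middle of the grey tray, one on another if you like, at any time. Do not press hard on the pile, and leave the other things on the deck where they are.

Things in the scene. Friction and masses are not known exactly. Their poses are not given: they have to be found in the camera images.
- honey_1_mid (a point): Honey-coloured (amber-brown) acetate spectacle blank: flat slab 110 x 48 x 12 mm, 70 g, loose, lying flat on the deck at the start; gripped across its 48 mm width (along its x). Origin at its centre, half-way up; y along its long side, z up. One of four alike; any three serve.
- honey_2_mid (a point): Honey-coloured (amber-brown) acetate spectacle blank: flat slab 110 x 48 x 12 mm, 70 g, loose, lying flat on the deck at the start; gripped across its 48 mm width (along its x). Origin at its centre, half-way up; y along its long side, z up. One of four alike; any three serve.
- honey_3_mid (a point): Honey-coloured (amber-brown) acetate spectacle blank: flat slab 110 x 48 x 12 mm, 70 g, loose, lying flat on the deck at the start; gripped across its 48 mm width (along its x). Origin at its centre, half-way up; y along its long side, z up. One of four alike; any three serve.
- honey_4_mid (a point): Honey-coloured (amber-brown) acetate spectacle blank: flat slab 110 x 48 x 12 mm, 70 g, loose, lying flat on the deck at the start; gripped across its 48 mm width (along its x). Origin at its centre, half-way up; y along its long side, z up. One of four alike; any three serve.
- black_1_mid (a point): Black acetate spectacle blank: flat slab 110 x 48 x 12 mm, 70 g, loose, lying flat on the deck at the start; gripped across its 48 mm width (along its x). Origin at its centre, half-way up; y along its long side, z up. One or two black ones are present; an absent one is given as None.
- black_2_mid (a point): Black acetate spectacle blank: flat slab 110 x 48 x 12 mm, 70 g, loose, lying flat on the deck at the start; gripped across its 48 mm width (along its x). Origin at its centre, half-way up; y along its long side, z up. One or two black ones are present; an absent one is given as None.
- cover_mid (a point): Cover plate: flat bare aluminium slab 110 x 48 x 10 mm with a dark strip along its top, 110 to 180 g, loose, gripped across its 48 mm width (along its x). Origin at its centre, half-way up; y along its long side, z up.
- deck: Low white bench deck with wooden edges, 490 (x) x 775 (y) mm, fixed; its flat top, on which everything here stands, is 112 mm above the table top (world z = 0.112). Origin on the table under its middle.
- pile_axis (a point): Top of the grey base plate under the pile's middle, 10 mm above the deck; y along the pile's long side, x away from the robot to the clamp stand. The fixed pile of thin ivory and honey sheets (104 x 40 mm) stands centred here; its flat top is 12 to 32 mm above the deck and not reported: find it by touch or sight.
- press: The fixed press: grey base plate 185 x 130 x 10 mm carrying the pile. Origin on the deck straight under the middle of the pile, axes as pile_axis. It bears a gentle set-down (25 N), not hard pressing.
- axle_mid (a point): Middle of the axle (along y) of the hold-down arm, 78 mm above the deck, 105 mm behind the pile's middle (+x of pile_axis), between two steel cheeks 108 mm apart that rise 12 mm above it.
- hold_arm: Blue fork-shaped hold-down arm; origin on its axle (as axle_mid). At the start it leans back on its stop, 106 degrees above level; forward of upright it sinks slowly by its own weight (1 to 2 N). Between its rails, 105 mm from the axle, a rubber roller (radius 10 mm) presses on what lies on the pile; loaded, it ends within 20 degrees of level. No latch.
- grip_bar (a point): Middle of the black grip bar at the free end of the arm: round, 14 mm thick, along y, 74 mm clear between the rails, 155 mm from the axle and, with the arm level, 15 mm above axle height. Can be pinched from above across the bar; it then follows an arc about axle_mid and turns between the fingers.
- tray_in (a point): Middle of the inner floor of the grey open return tray, fixed on the deck; floor 5 mm above the deck, inside 150 mm (x) by 160 mm (y), wall tops 20 mm above the deck. Blanks may lie on one another in it.
- glasses: Black spectacle frame, 145 x 48 x 46 mm. Bystander on the deck, loose; origin under its centre.
- cutters: Blue-handled side cutters, 120 x 49 x 12 mm. Bystander on the deck, loose; origin under its centre.
- tape_roll: Roll of tan packing tape, 92 mm across, 48 mm high. Bystander on the deck, loose; origin under its centre.
- black_tape: Roll of black tape, 56 mm across, 19 mm high. Bystander on the deck, loose; origin under its centre.

How it is judged:
By the outcome, as a careful person would: the job done as asked, in the order asked, and still so for the second after the job is handed in, with the robot touching nothing.
Of black_1, black_2 only 1 to 2 are there at a start; the rules pass over those that are not, and their reading is None.
At some moment in a run one of black_1, black_2 may be knocked a few centimetres aside while the robot is not near it.
Once in a run the grip may slacken for a moment while it holds something.
It also fails if it takes over 210 s, if anything falls off the work surface, if the arm or the gripper's body presses on something with over 40 N, if the wrist force passes 120 N, or if a joint passes its speed limit or range.

### The arm

A 7-joint arm with a two-finger parallel gripper is mounted at the origin on a cart in front of the work surface, level with it; the furniture and walls round the work are solid. World frame = base frame: x ahead of the robot, y to its left, z up, the work surface at z = 0. Lengths are in mm, angles in rad, forces in N, time in s.
With the tool pointing down it reaches from about 425 to 950 mm from the base axis. Payload 4.7 kg.
Tool frame: the origin (TCP) lies at the very end of the fingers, on their centre line; the grasp point (between the pads) lies 19 mm behind it; y points along the fingers, z is the direction in which the jaws open and shut, and the axes are right-handed (so a half turn about y gives the same grasp; the last joint's range is limited). The gripper opens to 85 mm and grips with 20 to 120 N. Pads are 22 mm wide; open, the fingers measure 114 mm over their backs; the gripper's body (76 mm by 85 mm) begins 54 mm behind the grasp point. The pads swing forward as they close: fully open they stand 13 mm farther back than shut.
Start: joints at [-1.212, 0.469, -0.049, 1.532, 0.024, 1.141, -0.082], TCP at [255.215, 624.914, 194.635] pointing down, gripper open.
Joint ranges: [-2.59, 2.59], [-0.33, 1.99], [-1.39, 1.29], [0.1, 2.45], [-1.04, 4.18], [0.21, 1.99], [-2.66, 2.66]. Speed limits (rad/s): [2.57, 2.57, 3.14, 3.14, 3.14, 3.14, 3.14].

### API

Orientations are given as a rotation vector (axis times angle).
In Python, from workcell import get_obs, snapshot, finish_job, masks_of gives the robot as it stands.
- The arm moves only by the tool drive_tool, never from a script. Its argument "motion" is a list of rows, each a list of 3 entries, a list of its own where there are three numbers: the shift along the world's x, y, z in m, then the turn about the world's z in degrees, then the finger opening in m, from 0 to 0.0854. In form: [[[tx, ty, tz], roll, claw], ...]. A call has 1 to 5 rows; each row is the pose to reach, as a shift and turn from the pose commanded when the call began; what a row does not reach only later rows make up. A row lasts 1/12 s, in which the tool goes at most 41.7 mm and 7.16 degrees, less where a joint would pass 70% of its speed; a pose out of reach is approached as far as the arm can. A call with a gripper value outside its range is refused whole. The fingers move at their own pace and stop on an object; "grip_force" is the grip in N (left out, the last holds). Time passes only in rows, so rows that repeat a pose let the fingers close. It gives the time, the measured TCP pose, the force and the opening at its end, in the units of the state.
- get_obs(): the state, without advancing time (a new reading comes with each control period).
- snapshot(name): name is "scene" or "side" or "wrist"; returns a dict with "image" (420x560x3 uint8, red, green, blue), "intrinsics" (3x3 intrinsics, pixels), "k1" (the pictures are not rectified: a ray, as slopes to the right and down, at radius r is drawn at 1 + k1 r^2 times it, then the intrinsics apply), "eye" and "attitude" of the camera in the world; the wrist camera has in their place "tool_from_camera" (4x4, takes a point from camera to tool coordinates, whose origin is the TCP and whose axes are the tool frame's). Camera axes: x right, y up, looking along -z (the intrinsics and any distortion apply to the point x, -y, -z); pixel columns grow to the right and rows downward; lengths in mm; the calibration is good to about 2 mm. A picture is of the moment at which its call begins: read the wrist's pose just before it. There is no depth.
- finish_job(): hands the job in, once; it reports no verdict.
Trained networks look in the newest picture that a camera, given by its name, has taken for a name from the list of things; names that differ only in an ending like _2 or _b are one class to them, and where a whole thing is asked for, a point or a joint stands for the part that bears it (a point fixed in the world has none). Each returns a list of dicts, best first, with "p" (0 to 1); they miss things now and then, are a little off and sometimes report something else, mostly with a low value. They report only what shows in the picture. A call takes as long as a camera call.
- masks_of(camera, label): "mask" (420x560 bool, what is visible of it) and "pixel" ([row, column] in pixels, amid what is visible of it).
The state is a dict: "time": time; "q": joint angles; "qvel": joint speeds; "effort": joint torques, N m; "ee_pos": TCP position; "tool_rot": TCP orientation; "force": force on the tool from outside, world axes, zero at the start; "ft_torque": the same for the moment, N m; "opening": opening from 0.0 (shut) to 1.0 (fully open).
Only numpy, scipy, OpenCV 4.12 (cv2) and the standard library are available. Lean on these libraries where they do the work, as an engineer would, in place of code of your own. Each camera call takes 0.05 s, during which the arm holds its last target.

## Working session

There is one attempt and no reset: what is moved stays moved. The work goes in short steps, Python scripts to look and compute and a tool call to move; the robot and the scene stay as the last step left them, time stands still between calls to the robot, and variables do not carry over. Pictures are saved under pics/ and viewed, and the job is handed in when it is done.

Besides the shell and the picture viewer there is one more tool, called after ">>>" as name(argument=value, ...) on one line, values as JSON. drive_tool: Moves the arm, as the interface text tells. Its arguments: {"type":"object","properties":{"motion":{"type":"array"},"grip_force":{"type":"number"}},"required":["motion"]}

```bash
mkdir -p pics; cat > h.py <<'E'
from workcell import get_obs, snapshot, finish_job, masks_of
import numpy as np, cv2
from scipy.spatial.transform import Rotation as R
def snap(n,f=None):
    o=get_obs(); s=snapshot(n)
    if f: cv2.imwrite('pics/'+f+'.png',s['image'][:,:,::-1])
    return o,s
def cam(o,s):
    if 'eye' in s:
        A=np.array(s['attitude'],float)
        Rm=A if A.shape==(3,3) else (R.from_rotvec(A).as_matrix() if A.size==3 else None)
        return np.array(s['eye'],float),Rm
    T=np.array(s['tool_from_camera'],float); Rt=R.from_rotvec(o['tool_rot']).as_matrix()
    return Rt@T[:3,3]+np.array(o['ee_pos']),Rt@T[:3,:3]
def proj(o,s,P):
    e,Rm=cam(o,s); p=(np.atleast_2d(P)-e)@Rm
    x=p[:,0]/-p[:,2]; y=-p[:,1]/-p[:,2]; f=1+s['k1']*(x*x+y*y)
    K=np.array(s['intrinsics']); return np.c_[K[0,0]*x*f+K[0,2],K[1,1]*y*f+K[1,2]]
def ray(o,s,uv):
    K=np.array(s['intrinsics']); uv=np.atleast_2d(uv).astype(float)
    xd=(uv[:,0]-K[0,2])/K[0,0]; yd=(uv[:,1]-K[1,2])/K[1,1]; x,y=xd.copy(),yd.copy()
    for _ in range(20):
        f=1+s['k1']*(x*x+y*y); x,y=xd/f,yd/f
    e,Rm=cam(o,s); return e,np.c_[x,-y,-np.ones_like(x)]@Rm.T
def onz(o,s,uv,z):
    e,d=ray(o,s,uv); t=(z-e[2])/d[:,2]; return e+d*t[:,None]
E
python3 - <<'E'
from h import *
for n in ['scene','side','wrist']:
    o,s=snap(n,n+'0')
    print(n,{k:np.round(np.array(v),3).tolist() for k,v in s.items() if k!='image'})
print(get_obs())
E
```

```text
scene {'intrinsics': [[429.291, 0.0, 276.561], [0.0, 429.291, 212.842], [0.0, 0.0, 1.0]], 'k1': -0.122, 'eye': [-129.714, -858.43, 613.964], 'attitude': [1.101, -0.417, -0.596]}
side {'intrinsics': [[443.798, 0.0, 279.154], [0.0, 443.798, 214.407], [0.0, 0.0, 1.0]], 'k1': -0.085, 'eye': [510.964, -918.137, 660.53], 'attitude': [1.048, -0.029, -0.1]}
wrist {'intrinsics': [[366.081, 0.0, 281.658], [0.0, 366.081, 215.271], [0.0, 0.0, 1.0]], 'k1': -0.019, 'tool_from_camera': [[-0.0, -0.946, -0.325, -85.923], [0.0, 0.325, -0.946, -179.784], [1.0, -0.0, 0.0, -0.589], [0.0, 0.0, 0.0, 1.0]]}
{'time': 0.15, 'q': array([-1.21189606,  0.46927187, -0.04860782,  1.53342245,  0.02410847,
        1.14099895, -0.08229761]), 'qvel': array([ 8.05989344e-05, -3.99438945e-05, -1.47249157e-03, -5.62424751e-03,
       -1.38317448e-04,  1.11177196e-04, -2.82629461e-04]), 'effort': array([ 7.44795616e-04, -5.10763407e+01, -4.66588105e-02, -2.37978011e+01,
        1.07634856e-02,  5.35066691e-03, -2.50340906e-05]), 'ee_pos': array([255.04277487, 624.41835869, 193.79075773]), 'tool_rot': array([-1.55080542,  0.30445294, -0.30406894]), 'force': array([ 0.46944559, -1.2720179 , -0.43924548]), 'ft_torque': array([0.03562331, 0.01908123, 0.00950434]), 'opening': 1.0001394341171181}
```

View pics/scene0.png

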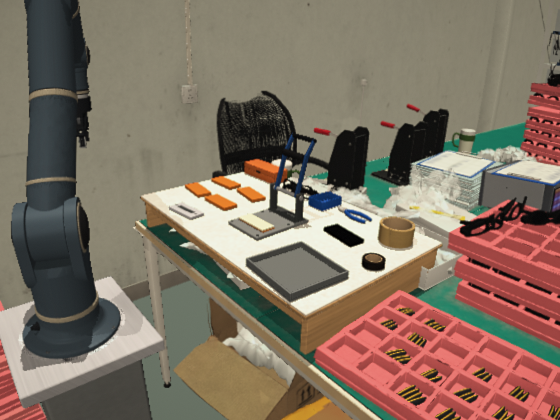

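View pics/side0.png

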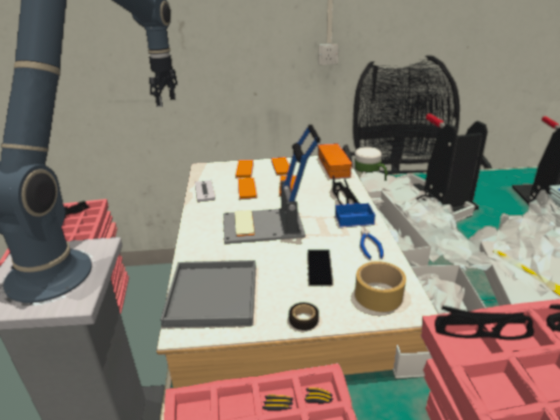

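View pics/wrist0.png

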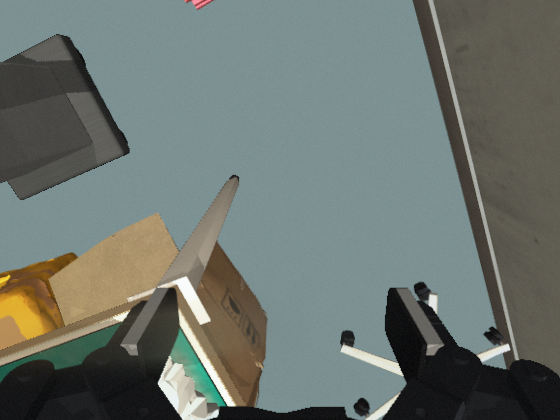

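The scene shows four honey blanks (scene px about (196,190), (228,183), (221,202), (250,193)), the cover at (185,210), a black blank at (343,235), and the tray at (297,270). The blue arm is leaning back at (290,170). The wrist camera sees only floor.

```bash
cat > est.py <<'E'
from h import *
from scipy.optimize import minimize
def rect(o,s,mask,ztop,full=False):
    # min-area rect on top plane of mask contour (mask of blank top+side): fit
    c=max(cv2.findContours(mask.astype(np.uint8),cv2.RETR_EXTERNAL,cv2.CHAIN_APPROX_NONE)[0],key=cv2.contourArea)[:,0,:]
    P=onz(o,s,c,ztop)[:,:2].astype(np.float32)
    return cv2.minAreaRect(P),P
def fit(o,s,mask,L=110,W=48,H=12,zb=112,x0=None):
    # silhouette fit of box: maximise IoU
    m=mask.astype(np.uint8); 
    r,_=rect(o,s,mask,zb+H)
    def poly(p):
        c,sn=np.cos(p[2]),np.sin(p[2]); pts=[]
        for a in(-1,1):
            for b in(-1,1):
                for z in(zb,zb+H):
                    u,v=a*W/2,b*L/2; pts.append([p[0]+c*u-sn*v,p[1]+sn*u+c*v,z])
        return cv2.convexHull(proj(o,s,pts).astype(np.float32))
    ys,xs=np.nonzero(m); x_0,y_0,x1,y1=xs.min()-15,ys.min()-15,xs.max()+15,ys.max()+15
    S=4
    mm=cv2.resize(np.pad(m,20)[y_0+20:y1+20,x_0+20:x1+20],None,fx=S,fy=S,interpolation=cv2.INTER_NEAREST)
    def cost(p):
        im=np.zeros_like(mm); q=((poly(p)[:,0]-[x_0,y_0]+.5)*S).astype(np.int32)
        cv2.fillConvexPoly(im,q,1); return -(im&mm).sum()/max(1,(im|mm).sum())
    best=None
    for th in ([x0[2]] if x0 is not None else np.deg2rad(np.arange(-90,90,15))):
        b=minimize(cost,[*(x0[:2] if x0 is not None else r[0]),th],method='Nelder-Mead',options=dict(initial_simplex=None,xatol=.05,fatol=1e-4)) if 0 else minimize(cost,[*(x0[:2] if x0 is not None else r[0]),th],method='Nelder-Mead',options=dict(initial_simplex=np.array([[*r[0],th]]*4)+np.array([[0,0,0],[8,0,0],[0,8,0],[0,0,.2]])))
        if best is None or b.fun<best.fun: best=b
    return best.x,-best.fun
E
python3 - <<'E'
from est import *
for n in ['scene','side']:
    o,s=snap(n)
    for l in ['honey_1_mid','black_1_mid','cover_mid']:
        for d in masks_of(n,l):
            if d['p']<.15: continue
            (x,q)=fit(o,s,d['mask'],H=10 if 'cov' in l else 12)
            print(n,l,round(d['p'],2),np.round(d['pixel']),d['mask'].sum(),np.round([x[0],x[1],np.rad2deg(x[2])],1),round(q,2))
    for l,z in [('press',122),('tray_in',132),('hold_arm',200),('grip_bar',270),('axle_mid',190),('glasses',112),('cutters',112),('tape_roll',150),('black_tape',131)]:
        for d in masks_of(n,l):
            if d['p']<.3: continue
            ys,xs=np.nonzero(d['mask']);r,_=rect(o,s,d['mask'],z)
            print(n,l,round(d['p'],2),np.round(d['pixel']),d['mask'].sum(),[xs.min(),ys.min(),xs.max(),ys.max()],np.round(r[0]),np.round(r[1]),round(r[2],1))
E
```

```text
scene honey_1_mid 0.73 [247. 311.] 17128 [539.9 -49.2 -90. ] -0.0
scene honey_1_mid 0.69 [196. 250.] 268 [651.8  71.  -74.7] -0.0
scene honey_1_mid 0.19 [259. 372.] 366 [ 524.9 -403.1 -132.9] -0.0
scene cover_mid 0.61 [208. 184.] 324 [422.5  59.5 -49.7] -0.0
scene cover_mid 0.37 [233. 342.] 496 [ 550.7 -207.3 -139.7] -0.0
scene press 0.67 [233. 399.] 1004 [np.int64(377), np.int64(216), np.int64(414), np.int64(247)] [ 775. -280.] [198.  96.] 34.0
scene press 0.66 [222. 261.] 1203 [np.int64(229), np.int64(209), np.int64(307), np.int64(239)] [538. -25.] [185. 142.] 1.4
scene tray_in 0.92 [269. 295.] 3641 [np.int64(246), np.int64(241), np.int64(348), np.int64(301)] [ 425. -270.] [193. 177.] 85.1
scene tray_in 0.42 [262. 370.] 388 [np.int64(362), np.int64(253), np.int64(385), np.int64(271)] [ 580. -359.] [87. 53.] 40.2
scene hold_arm 0.86 [160. 292.] 931 [np.int64(274), np.int64(133), np.int64(316), np.int64(196)] [833. 192.] [731. 112.] 42.3
scene hold_arm 0.53 [188. 293.] 1392 [np.int64(269), np.int64(133), np.int64(316), np.int64(221)] [777. 135.] [886. 114.] 43.3
scene grip_bar 0.74 [
[... 1941 characters left out ...]
p.int64(320), np.int64(232)] [656. 139.] [646.  75.] 74.9
side glasses 0.6 [190. 342.] 313 [np.int64(332), np.int64(176), np.int64(356), np.int64(202)] [769. 147.] [ 51. 164.] 0.8
side cutters 0.79 [240. 365.] 315 [np.int64(359), np.int64(227), np.int64(383), np.int64(257)] [ 776. -117.] [121.  49.] 86.3
side tape_roll 0.65 [289. 382.] 2130 [np.int64(353), np.int64(261), np.int64(406), np.int64(311)] [ 738. -311.] [144.  93.] 64.9
side black_tape 0.96 [318. 302.] 691 [np.int64(289), np.int64(302), np.int64(319), np.int64(331)] [ 595. -356.] [72. 52.] 80.1est.py:24: RuntimeWarning: overflow encountered in scalar negative
  cv2.fillConvexPoly(im,q,1); return -(im&mm).sum()/max(1,(im|mm).sum())
```

```bash
sed -i 's/return -(im&mm).sum()/return -float((im\&mm).sum())/' est.py
python3 - <<'E'
from est import *
for n in ['scene','side']:
    o,s=snap(n); hsv=cv2.cvtColor(s['image'],cv2.COLOR_RGB2HSV)
    for nm,m in [('honey',(hsv[...,0]>5)&(hsv[...,0]<20)&(hsv[...,1]>170)&(hsv[...,2]>120)),('black',hsv[...,2]<45)]:
        k,lab,st,ce=cv2.connectedComponentsWithStats(m.astype(np.uint8))
        for i in range(1,k):
            if 100<st[i,4]<1200 and 150<ce[i,1]<320 and 150<ce[i,0]<420:
                x,q=fit(o,s,lab==i); print(n,nm,st[i],np.round([x[0],x[1],np.rad2deg(x[2])],1),round(q,2))
    for d in masks_of(n,'cover_mid')[:3]:
        x,q=fit(o,s,d['mask'],H=10); print(n,'cover',d['pixel'],np.round([x[0],x[1],np.rad2deg(x[2])],1),round(q,2))
o=get_obs(); print(R.from_rotvec(o['tool_rot']).as_matrix().round(3))
E
```

```text
scene honey [245 159  34  24 525] [799.1 344.   15. ] 0.39
scene honey [212 176  53  26 419] [631.4 181.  -11.1] 0.46
scene honey [185 183  52  27 471] [ 5.176e+02  1.856e+02 -1.000e-01] 0.51
scene black [269 185  34  37 346] [ 629.6   -3.6 -179.2] 0.34
scene black [324 225  39  22 404] [ 650.4 -202.4  -12.7] 0.79
scene black [362 254  23  16 177] [ 615.9 -370.5   34.4] 0.32
scene cover [208.7, 186.9] [400.1 184.3   6.7] 0.93
scene cover [182.1, 226.6] [627.6 314.9   1.3] 0.9
side honey [319 144  33  34 720] [792.3 297.8   1.8] 0.46
side honey [272 157  17  24 241] [620.7 308.1  -3.6] 0.68
side honey [236 160  20  38 551] [513.  189.2   0.6] 0.54
side black [334 184  22  18 101] [771.4 122.4  -5.6] 0.23
side black [309 251  22  33 664] [ 651.1 -194.7   -7.9] 0.75
side cover [191.7, 207.5] [399.8 180.1   6.9] 0.93
side cover [267.7, 316.5] [ 650.  -200.5   -8.7] 0.95
[[ 0.926 -0.     0.378]
 [-0.378  0.     0.926]
 [-0.    -1.     0.   ]]
```

```bash
python3 - <<'E'
import cv2
a=cv2.imread('pics/side0.png')[110:340,150:430]; cv2.imwrite('pics/sideZ.png',cv2.resize(a,None,fx=2.8,fy=2.6,interpolation=cv2.INTER_CUBIC))
E
```

```text
(no output)
```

View pics/sideZ.png

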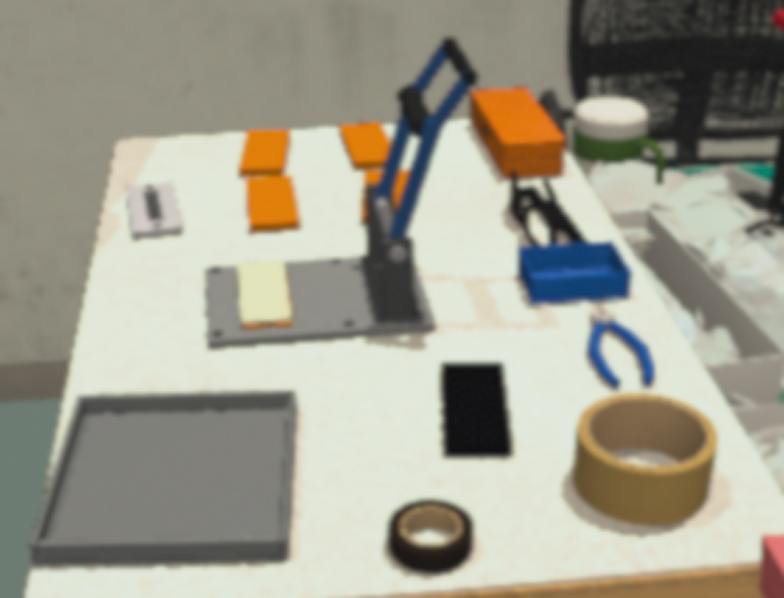

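The side crop confirms four honey blanks, the cover, one black blank near (650,-198) and an open route from the back. I'll fly the wrist camera over the deck.

>>> drive_tool(motion=[[[0.02, -0.026, 0.03], -5, 0.085], [[0.045, -0.058, 0.065], -10, 0.085], [[0.065, -0.085, 0.095], -15, 0.085], [[0.085, -0.11, 0.12], -20, 0.085], [[0.105, -0.135, 0.14], -24, 0.085]])

```text
time: 2.07
ee_pos: [353.9, 497.6, 329.4]
tool_rot: [-1.475, 0.633, -0.632]
force: [0.9, 1.4, 0.1]
opening: 0.995
```

>>> drive_tool(motion=[[[0.02, -0.027, 0.006], -5, 0.085], [[0.04, -0.054, 0.012], -10, 0.085], [[0.06, -0.081, 0.016], -15, 0.085], [[0.08, -0.108, 0.016], -19, 0.085], [[0.1, -0.135, 0.016], -23, 0.085]])

```text
time: 2.48
ee_pos: [454.4, 362.0, 344.1]
tool_rot: [-1.356, 0.94, -0.94]
force: [0.5, 0.2, -0.9]
opening: 0.996
```

>>> drive_tool(motion=[[[0.02, -0.03, 0], -5, 0.085], [[0.04, -0.06, 0], -10, 0.085], [[0.06, -0.09, 0], -15, 0.085], [[0.08, -0.12, 0], -20.8, 0.085], [[0.1, -0.15, 0], -20.8, 0.085]])

```text
time: 2.9
ee_pos: [554.2, 211.8, 343.6]
tool_rot: [-1.207, 1.212, -1.212]
force: [0.5, -0.5, -0.4]
opening: 0.996
```

>>> drive_tool(motion=[[[0, 0, 0], 0, 0.085], [[0, 0, 0], 0, 0.085]])

```text
time: 3.07
ee_pos: [554.7, 210.6, 343.5]
tool_rot: [-1.206, 1.213, -1.214]
force: [-0.0, 0.3, 0.3]
opening: 0.996
```

```bash
python3 - <<'E'
from h import *
o,s=snap('wrist','w1'); print(o['time'],o['ee_pos'],R.from_rotvec(o['tool_rot']).as_matrix().round(3)[:,2],o['opening'],o['force'])
E
```

```text
3.0667 [554.65214302 210.55815024 343.50593276] [ 1.    -0.006  0.001] 0.995673297896717 [-0.01562405  0.29529183  0.27248957]
```

View pics/w1.png

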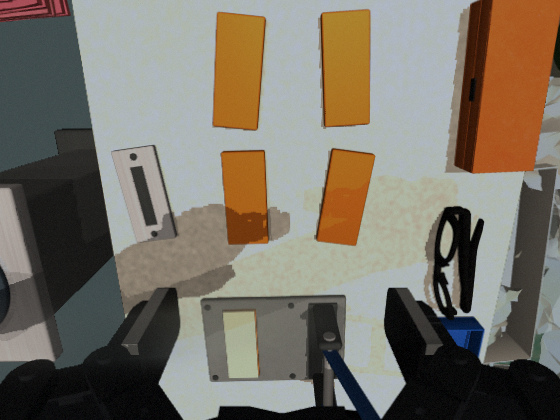

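The wrist view shows all four honey blanks, at px (240,70), (346,68), (245,197) and (346,197). The cover is at (144,192), and the press plate with the ivory pile is at (240,343).

```bash
cat > w.py <<'E'
from est import *
def honeys(o,s,zb=112):
    hsv=cv2.cvtColor(s['image'],cv2.COLOR_RGB2HSV)
    m=(hsv[...,0]>5)&(hsv[...,0]<22)&(hsv[...,1]>170)&(hsv[...,2]>90)
    k,lab,st,ce=cv2.connectedComponentsWithStats(m.astype(np.uint8)); out=[]
    for i in range(1,k):
        if st[i,4]>2000:
            x,q=fit(o,s,lab==i,zb=zb); out.append((ce[i],x,q)); print('honey',ce[i].round(),np.round([x[0],x[1],np.rad2deg(x[2])],1),round(q,3))
    return out
E
python3 - <<'E'
from w import *
o,s=snap('wrist'); honeys(o,s)
for d in masks_of('wrist','cover_mid')[:2]:
    x,q=fit(o,s,d['mask'],H=10); print('cover',d['p'],d['pixel'],np.round([x[0],x[1],np.rad2deg(x[2])],1),round(q,3))
# press plate corners
c=np.array([[202,298],[345,296],[207,383],[349,380]])
print(onz(o,s,c,122).round(1))
hsv=cv2.cvtColor(s['image'],cv2.COLOR_RGB2HSV)
im=s['image'].astype(int)
m=((im[...,0]-im[...,2]>25)&(im[...,0]>150)); m[:300]=0;m[385:]=0;m[:,:215]=0;m[:,275:]=0
ys,xs=np.nonzero(m);print(xs.min(),xs.max(),ys.min(),ys.max(),m.sum())
for H in(2,12,22):
  x,q=fit(o,s,m,L=104,W=40,H=H,zb=122); print(H,x.round(3),q)
cv2.imwrite('pics/w1z.png',cv2.resize(s['image'][280:400,180:380,::-1],None,fx=4,fy=4,interpolation=cv2.INTER_CUBIC))
E
```

```text
honey [516.  85.] [799.8 325.    2.5] 0.541
honey [347.  70.] [618.1 312.3   4.1] 0.941
honey [240.  73.] [508.3 310.5  -5.9] 0.958
honey [246. 198.] [ 510.4  175.5 -179.1] 0.94
honey [346. 199.] [624.3 175.1  -7.4] 0.925
cover 0.97 [196.2, 148.1] [ 394.4  179.8 -172.9] 0.961
[[450.5  48.9 122. ]
 [630.5  51.7 122. ]
 [447.3 -86.5 122. ]
 [643.5 -81.2 122. ]]
223 258 313 369 443
2 [4.88501e+02 5.72940e+01 1.76000e-01] 0.38372588399975655
12 [4.8875e+02 6.4612e+01 1.9100e-01] 0.37128057553956834
22 [ 5.02148e+02  6.80500e+01 -5.40000e-02] 0.35620563562056357
```

View pics/w1z.png

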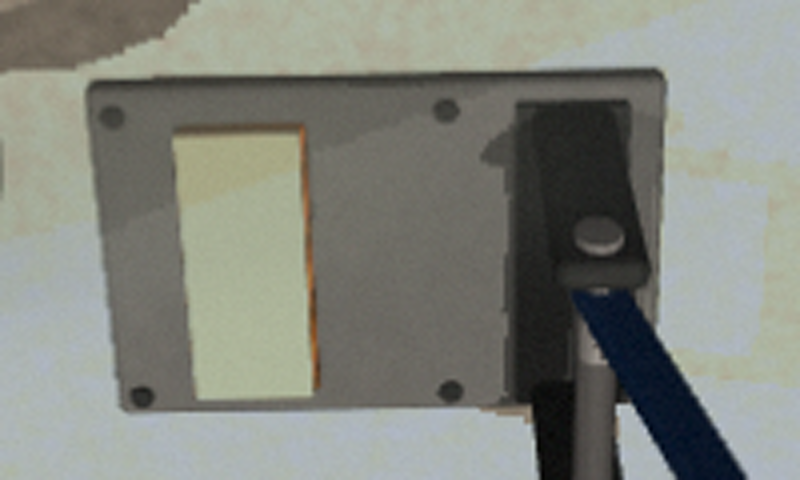

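>>> drive_tool(motion=[[[-0.01, -0.04, 0], 0, 0.085], [[-0.02, -0.08, 0], 0, 0.085], [[-0.03, -0.12, 0], 0, 0.085], [[-0.04, -0.16, 0], 0, 0.085], [[-0.04, -0.2, 0], 0, 0.085]])

```text
time: 3.63
ee_pos: [511.6, 13.5, 343.7]
tool_rot: [-1.21, 1.207, -1.205]
force: [-0.1, -0.4, -0.0]
opening: 0.996
```

>>> drive_tool(motion=[[[0, -0.03, 0], -0.4, 0.085], [[0, -0.03, 0], -0.4, 0.085], [[0, -0.03, 0], -0.4, 0.085]])

```text
time: 3.88
ee_pos: [513.3, -17.1, 343.7]
tool_rot: [-1.204, 1.215, -1.215]
force: [0.5, 1.1, 0.2]
opening: 0.995
```

```bash
python3 - <<'E'
from w import *
o,s=snap('wrist','w2'); print(o['time'],o['ee_pos'],R.from_rotvec(o['tool_rot']).as_matrix().round(3)[:,2])
for d in masks_of('wrist','black_1_mid')[:3]:
    x,q=fit(o,s,d['mask']); print('black',d['p'],d['pixel'],np.round([x[0],x[1],np.rad2deg(x[2])],1),round(q,3))
a=s['image'][:,:,::-1]; cv2.imwrite('pics/w2z.png',cv2.resize(a[120:320,150:420],None,fx=2.9,fy=2.9,interpolation=cv2.INTER_CUBIC))
E
```

```text
3.8833 [513.28496068 -17.08001982 343.72828701] [ 1.    -0.009  0.001]
black 0.75 [303.6, 379.7] [ 645.3 -202.7   -7.3] 0.564
```

View pics/w2.png

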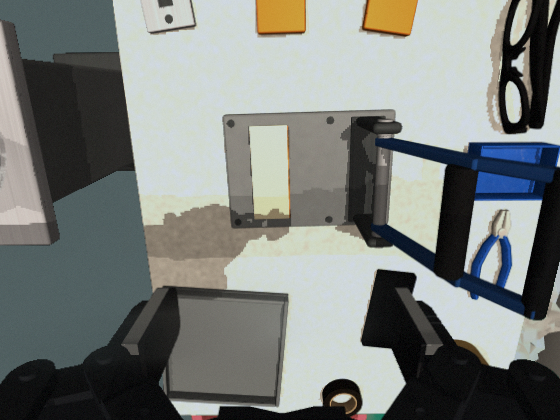

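View pics/w2z.png

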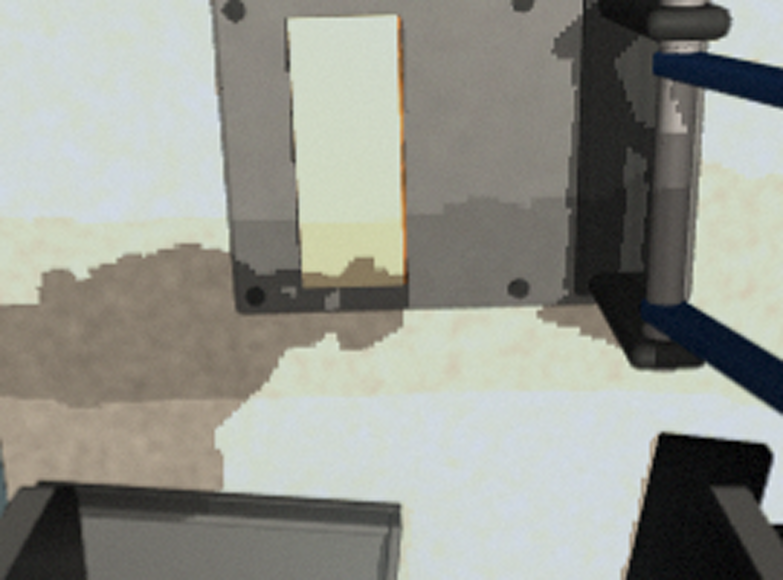

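```bash
python3 - <<'E'
from w import *
from scipy.optimize import least_squares
o,s=snap('wrist')
px=np.array([[249,125.9],[287.9,124.8],[254.5,219],[289.7,218.3]])
def f(p,free=True):
    c,sn=np.cos(p[2]),np.sin(p[2]); P=[[p[0]+c*a*20-sn*b*52,p[1]+sn*a*20+c*b*52,p[3]] for a,b in((-1,1),(1,1),(-1,-1),(1,-1))]
    return (proj(o,s,P)-px).ravel()
r=least_squares(f,[510,-20,0,130]);print('pile',r.x.round(3),np.abs(r.fun).max())
for z in(124,130,136,144):
    r=least_squares(lambda p:f([*p,z]),[510,-20,0]);print(z,r.x.round(3),r.fun.round(1))
def cz(p):return onz(o,s,np.array(p),122).round(1)
pl=np.array([[210,-2],[597,-10],[240,313]])/2.9+[150,120]
print('plate',cz([[222,114],[395,110],[232.7,228]]))
# tray wall-top corners
print('tray',onz(o,s,np.array([[161,288],[288,294],[280,404],[168,400]]),132).round(1))
E
```

```text
pile [ 4.98734e+02 -1.75790e+01  2.40000e-02  1.30037e+02] 0.4030910022472938
124 [ 4.98529e+02 -1.87870e+01  2.50000e-02] [ 0.7  0.5 -0.6  0.6  0.3 -0.6 -0.4 -0.8]
130 [ 4.98732e+02 -1.75860e+01  2.40000e-02] [ 0.4 -0.1 -0.4 -0.1  0.   0.2 -0.1 -0. ]
136 [ 4.98936e+02 -1.63890e+01  2.40000e-02] [ 0.1 -0.7 -0.1 -0.7 -0.2  1.   0.2  0.8]
144 [ 4.99208e+02 -1.47970e+01  2.40000e-02] [-0.4 -1.6  0.3 -1.6 -0.5  2.1  0.6  1.8]
plate [[448.1  45.6 122. ]
 [631.2  49.1 122. ]
 [453.4 -83.8 122. ]]
tray [[ 363.8 -157.9  132. ]
 [ 518.3 -166.4  132. ]
 [ 507.7 -340.5  132. ]
 [ 353.2 -333.7  132. ]]
```

Pile from the wrist view: centre about (498.7,-17.6), yaw 1.4°, top at about z 130. The tray is at about (436,-250). Now I'll hover over the nearest honey blank.

>>> drive_tool(motion=[[[0, 0.04, -0.01], 0, 0.085], [[0, 0.08, -0.02], 0, 0.085], [[-0.003, 0.12, -0.03], 0, 0.085], [[-0.003, 0.16, -0.035], 0, 0.085], [[-0.003, 0.195, -0.04], 0, 0.085]])

```text
time: 4.45
ee_pos: [508.9, 183.5, 302.5]
tool_rot: [-1.209, 1.212, -1.209]
force: [0.3, 0.6, -0.1]
opening: 0.997
```

>>> drive_tool(motion=[[[0, 0, -0.03], 0, 0.085], [[0, 0, -0.054], 0, 0.085], [[0, 0, -0.054], 0, 0.085], [[0, 0, -0.054], 0, 0.085]])

```text
time: 4.78
ee_pos: [509.4, 179.6, 248.5]
tool_rot: [-1.21, 1.214, -1.212]
force: [-0.2, 1.0, 0.5]
opening: 0.993
```

```bash
python3 - <<'E'
from w import *
o,s=snap('wrist','w3'); print(o['time'],o['ee_pos'],R.from_rotvec(o['tool_rot']).as_matrix().round(3)[:,2])
honeys(o,s); print(proj(o,s,[o['ee_pos'],[o['ee_pos'][0],o['ee_pos'][1],124]]))
E
```

```text
4.7833 [509.43745161 179.6455729  248.45077937] [ 1.    -0.005 -0.003]
honey [281.  49.] [508.2 310.6  -5.2] 0.846
honey [429.  47.] [6.217e+02 2.713e+02 2.000e-01] 0.788
honey [286. 188.] [510.9 174.9   1. ] 0.888
honey [418. 192.] [625.2 174.7  -6.7] 0.883
[[285.51081885 254.30358957]
 [284.66331433 192.39174852]]
```

View pics/w3.png

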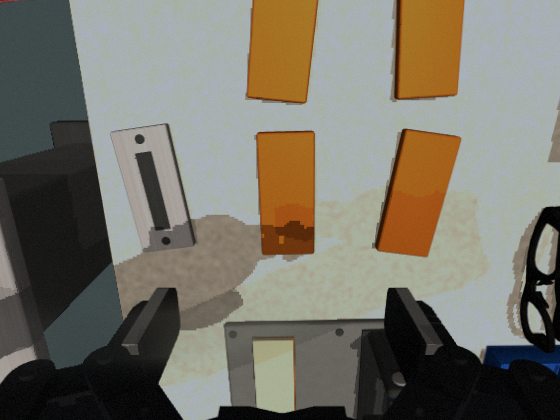

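>>> drive_tool(motion=[[[0.0015, -0.0047, -0.035], 1.3, 0.075], [[0.0015, -0.0047, -0.07], 1.3, 0.075], [[0.0015, -0.0047, -0.1], 1.3, 0.075], [[0.0015, -0.0047, -0.12], 1.3, 0.075], [[0.0015, -0.0047, -0.135], 1.3, 0.075]], grip_force=50)

```text
time: 5.25
ee_pos: [512.6, 173.9, 114.2]
tool_rot: [-1.215, 1.198, -1.198]
force: [0.3, 0.1, -0.3]
opening: 0.878
```

>>> drive_tool(motion=[[[0, 0, 0], 0, 0.075]])

```text
time: 5.33
ee_pos: [511.3, 173.5, 113.2]
tool_rot: [-1.219, 1.199, -1.198]
force: [0.3, 0.6, 0.3]
opening: 0.883
```

```bash
python3 - <<'E'
from w import *
o,s=snap('wrist','w4'); print(o['time'],o['ee_pos'],R.from_rotvec(o['tool_rot']).as_matrix().round(3)[:,2],o['opening'],o['force'])
print(proj(o,s,[o['ee_pos']]))
E
```

```text
5.3333 [511.34197827 173.50157627 113.19245782] [ 1.     0.015 -0.002] 0.8826122756919772 [0.33956954 0.62964351 0.34833619]
[[285.50488111 254.37588003]]
```

View pics/w4.png

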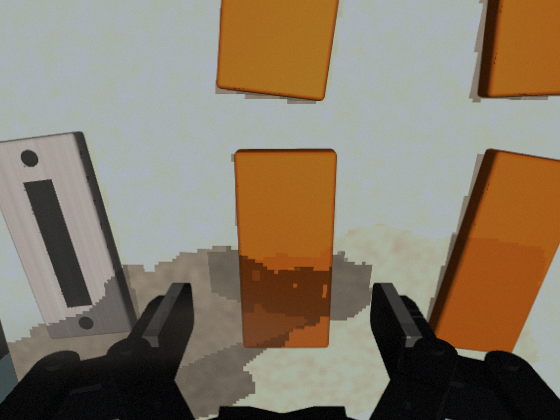

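The blank lies centred between the fingers, with its corners at (235,150), (336,149), (244,347) and (329,347). Now I'll close.

>>> drive_tool(motion=[[[0, 0, 0], 0, 0.04], [[0, 0, 0], 0, 0.04], [[0, 0, 0], 0, 0.04], [[0, 0, 0], 0, 0.04], [[0, 0, 0], 0, 0.04]], grip_force=50)

```text
time: 5.8
ee_pos: [512.5, 173.9, 115.1]
tool_rot: [-1.215, 1.197, -1.198]
force: [-0.1, 0.4, -0.1]
opening: 0.465
```

```bash
python3 - <<'E'
from w import *
o,s=snap('wrist','w5'); print(o['time'],o['ee_pos'],R.from_rotvec(o['tool_rot']).as_matrix().round(3)[:,2],o['opening'],o['force'])
print('before close',onz(o,s,[[235,150],[336,149],[244,347],[329,347]],124).round(1))
E
```

```text
5.8 [512.46130697 173.88805817 115.137977  ] [1.    0.015 0.001] 0.4646001383760566 [-0.05897481  0.36130259 -0.0684005 ]
before close [[487.8 231.  124. ]
 [534.8 232.2 124. ]
 [489.9 120.1 124. ]
 [538.  120.9 124. ]]
```

View pics/w5.png

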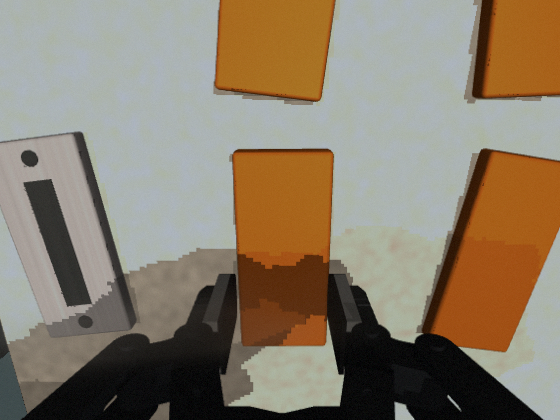

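>>> drive_tool(motion=[[[0, 0, 0], 0, 0.036], [[0, 0, 0], 0, 0.036]])

```text
time: 6.02
ee_pos: [512.0, 173.7, 114.4]
tool_rot: [-1.216, 1.198, -1.198]
force: [-0.2, -0.6, -0.7]
opening: 0.418
```

```bash
python3 - <<'E'
from w import *
o,s=snap('wrist','w6'); print(o['time'],o['ee_pos'],o['opening'],o['force'],o['ft_torque'])
cv2.imwrite('pics/w6z.png',cv2.resize(s['image'][240:400,160:400,::-1],None,fx=3.3,fy=3.3))
E
```

```text
6.0167 [512.02711572 173.68093943 114.4105369 ] 0.4181375233605205 [-0.23096914 -0.55627045 -0.69191385] [-0.01980392  0.00041318  0.00607372]
```

View pics/w6z.png

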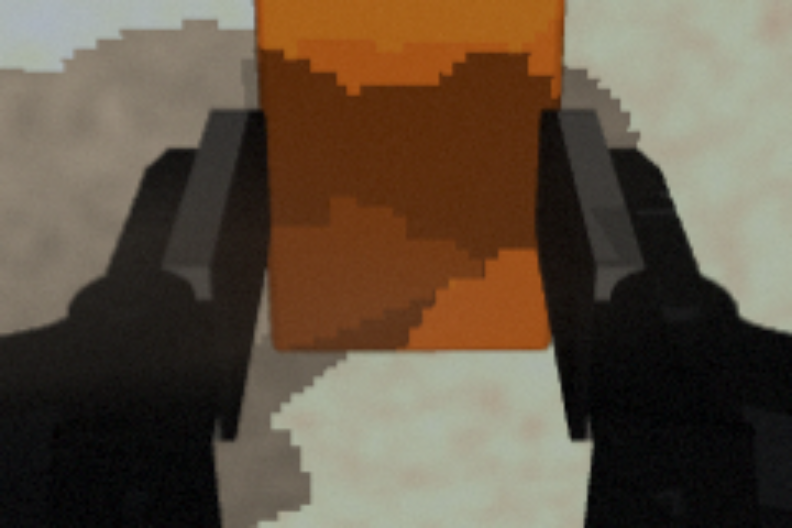

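The fingers are still above the blank, because open pads sit farther back than the TCP. I'll compute the tip height from the image.

```bash
python3 - <<'E'
from w import *
o,s=snap('wrist'); e=np.array(o['ee_pos']); w=o['opening']*85.4/2
Rt=R.from_rotvec(o['tool_rot']).as_matrix()
for b in range(0,24,2):
    P=[e+Rt@np.array([a,-b,sg*w]) for a in(-11,11) for sg in(-1,1)]
    print(b,proj(o,s,P).round(0).tolist())
E
```

```text
0 [[252.0, 235.0], [320.0, 235.0], [253.0, 273.0], [318.0, 273.0]]
2 [[251.0, 237.0], [320.0, 237.0], [252.0, 274.0], [319.0, 274.0]]
4 [[251.0, 238.0], [320.0, 238.0], [252.0, 276.0], [319.0, 276.0]]
6 [[251.0, 240.0], [321.0, 240.0], [252.0, 278.0], [319.0, 278.0]]
8 [[250.0, 241.0], [321.0, 241.0], [251.0, 280.0], [320.0, 280.0]]
10 [[250.0, 243.0], [321.0, 243.0], [251.0, 282.0], [320.0, 282.0]]
12 [[250.0, 245.0], [322.0, 245.0], [251.0, 284.0], [320.0, 284.0]]
14 [[249.0, 246.0], [322.0, 246.0], [251.0, 285.0], [321.0, 286.0]]
16 [[249.0, 248.0], [323.0, 248.0], [250.0, 287.0], [321.0, 288.0]]
18 [[249.0, 250.0], [323.0, 250.0], [250.0, 290.0], [322.0, 290.0]]
20 [[248.0, 251.0], [324.0, 251.0], [250.0, 292.0], [322.0, 292.0]]
22 [[248.0, 253.0], [324.0, 253.0], [249.0, 294.0], [322.0, 294.0]]
```

```bash
python3 - <<'E'
from w import *
o=get_obs(); e=np.array(o['ee_pos'])
ims=[]
for n in('scene','side'):
    o,s=snap(n); p=proj(o,s,[e,e+[0,0,20],e+[0,0,40],e+[0,0,-2]]); print(n,p.round(1))
    c=p[0].astype(int); im=s['image'][c[1]-45:c[1]+30,c[0]-45:c[0]+45,::-1]
    im=cv2.resize(im,None,fx=4.4,fy=6,interpolation=cv2.INTER_NEAREST)
    for q in p[:3]:
        cv2.circle(im,(int((q[0]-c[0]+45.5)*4.4),int((q[1]-c[1]+45.5)*6)),4,(0,255,0),-1)
    ims.append(im)
cv2.imwrite('pics/tip.png',np.hstack(ims))
E
```

```text
scene [[219.7 203.1]
 [219.5 197. ]
 [219.3 190.8]
 [219.7 203.7]]
side [[245.7 189.5]
 [245.3 182.9]
 [244.8 176.3]
 [245.7 190.2]]
```

View pics/tip.png

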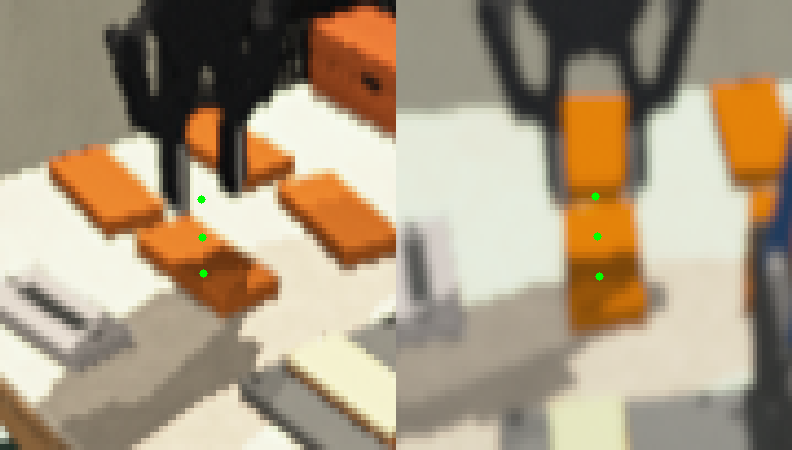

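Both fixed cameras show the fingertips about 40 mm above the reported TCP (green dots). I'll reopen and descend slowly, watching the force.

>>> drive_tool(motion=[[[0, 0.002, 0], 0, 0.07], [[0, 0.002, -0.004], 0, 0.07], [[0, 0.002, -0.009], 0, 0.07], [[0, 0.002, -0.014], 0, 0.07], [[0, 0.002, -0.018], 0, 0.07]])

```text
time: 6.63
ee_pos: [511.6, 175.5, 95.4]
tool_rot: [-1.217, 1.198, -1.198]
force: [-0.0, -0.6, -0.1]
opening: 0.817
```

```bash
cat > tip.py <<'E'
from w import *
import sys
def tip(f):
    o=get_obs(); e=np.array(o['ee_pos']); ims=[]
    print(o['time'],e.round(1),o['force'].round(1),round(o['opening'],3),R.from_rotvec(o['tool_rot']).as_matrix().round(3)[:,2])
    for n in('scene','side'):
        _,s=snap(n); p=proj(o,s,[e,e+[0,0,20],e+[0,0,40]])
        c=p[0].astype(int); im=s['image'][c[1]-45:c[1]+30,c[0]-45:c[0]+45,::-1]
        ims.append(cv2.resize(im,None,fx=4.4,fy=4.4,interpolation=cv2.INTER_CUBIC))
    cv2.imwrite('pics/%sa.png'%f,np.hstack(ims))
    o,s=snap('wrist',f); 
if __name__=='__main__': tip(sys.argv[1])
E
python3 tip.py t1
```

```text
6.6333 [511.6 175.5  95.4] [-0.  -0.6 -0.1] 0.817 [ 1.     0.015 -0.001]
```

View pics/t1.png

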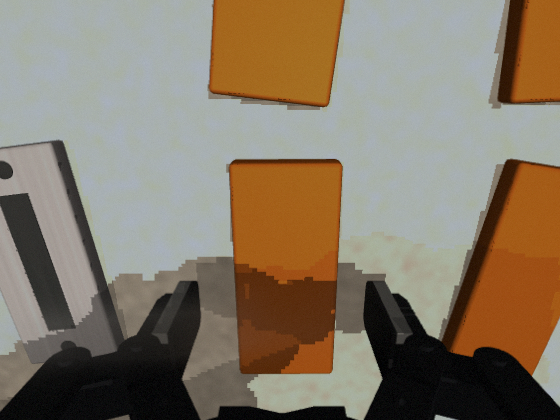

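View pics/t1a.png

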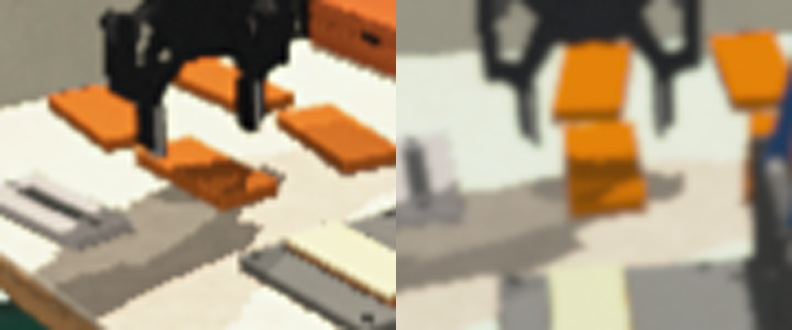

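>>> drive_tool(motion=[[[0.0005, 0, -0.005], 0, 0.06], [[0.0005, 0, -0.009], 0, 0.06], [[0.0005, 0, -0.013], 0, 0.06], [[0.0005, 0, -0.015], 0, 0.06], [[0.0005, 0, -0.015], 0, 0.06]])

```text
time: 7.2
ee_pos: [512.0, 175.5, 80.6]
tool_rot: [-1.218, 1.198, -1.198]
force: [0.1, 0.0, -0.1]
opening: 0.702
```

```bash
python3 tip.py t2
```

```text
7.2 [512.  175.5  80.6] [ 0.1  0.  -0.1] 0.702 [ 1.     0.015 -0.001]
```

View pics/t2.png

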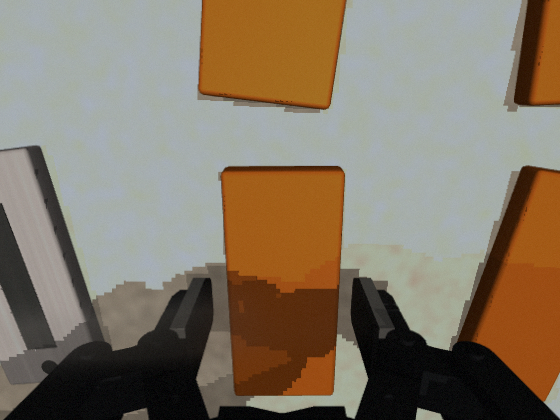

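View pics/t2a.png

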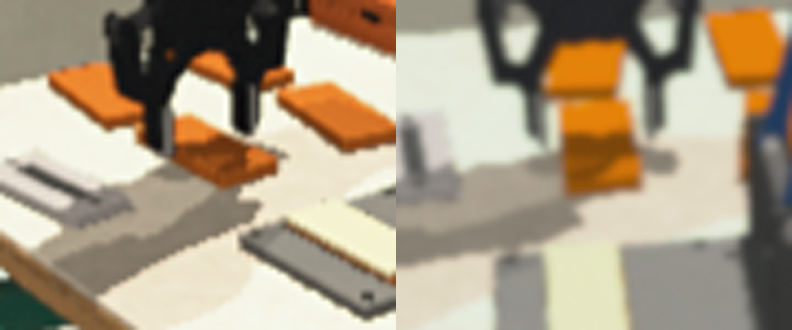

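>>> drive_tool(motion=[[[0, 0, -0.004], 0, 0.056], [[0, 0, -0.006], 0, 0.052], [[0, 0, -0.006], 0, 0.044], [[0, 0, -0.006], 0, 0.044], [[0, 0, -0.006], 0, 0.044]])

```text
time: 7.77
ee_pos: [512.3, 175.6, 75.1]
tool_rot: [-1.217, 1.198, -1.198]
force: [-0.4, -1.0, -1.0]
opening: 0.549
```

>>> drive_tool(motion=[[[0, 0, 0], 0, 0.04], [[0, 0, 0], 0, 0.04]])

```text
time: 7.93
ee_pos: [512.3, 175.6, 75.2]
tool_rot: [-1.217, 1.198, -1.198]
force: [-0.3, -0.2, -0.7]
opening: 0.543
```

```bash
python3 tip.py t3
```

```text
7.9333 [512.3 175.6  75.2] [-0.3 -0.2 -0.7] 0.543 [ 1.     0.015 -0.   ]
```

View pics/t3.png

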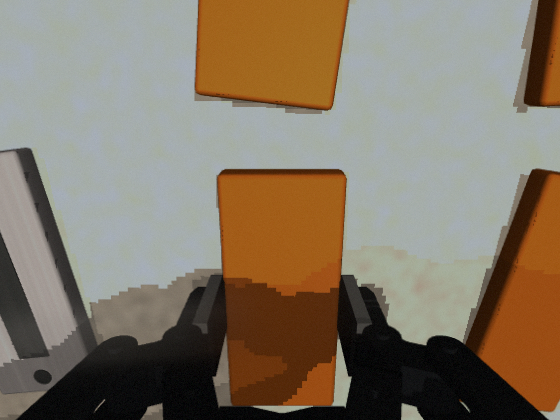

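View pics/t3a.png

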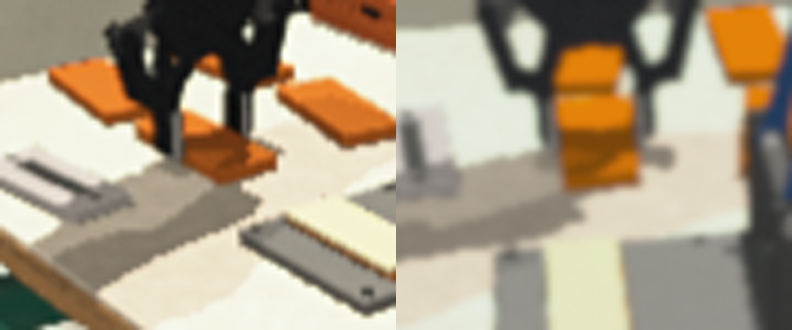

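The blank is gripped: the opening stopped at 0.543 with the fingers on both sides. I'll lift it and measure where it sits in the hand.

>>> drive_tool(motion=[[[0, 0, 0.01], 0, 0.04], [[0, 0, 0.03], 0, 0.04], [[0, 0, 0.05], 0, 0.04], [[0, 0, 0.07], 0, 0.04], [[0, 0, 0.07], 0, 0.04]])

```text
time: 8.5
ee_pos: [515.5, 176.5, 149.9]
tool_rot: [-1.208, 1.194, -1.199]
force: [0.7, 0.3, 0.4]
opening: 0.545
```

```bash
python3 tip.py t4; python3 - <<'E'
import cv2
a=cv2.imread('pics/t4.png')[140:420,170:390];cv2.imwrite('pics/t4z.png',cv2.resize(a,None,fx=2.1,fy=2.1))
E
```

```text
8.5 [515.5 176.5 149.9] [0.7 0.3 0.4] 0.545 [1.    0.015 0.008]
```

View pics/t4z.png

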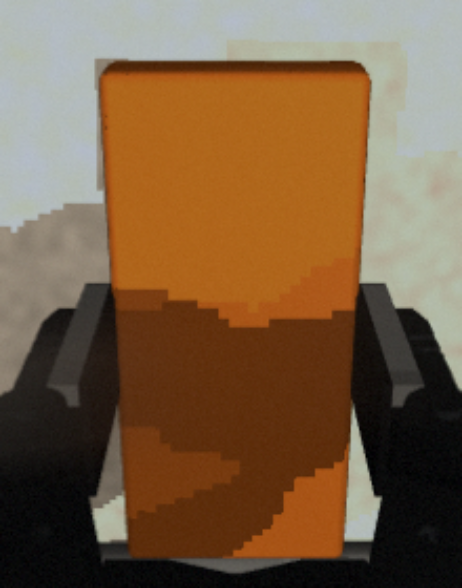

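```bash
cat > held.py <<'E'
from w import *
from scipy.optimize import least_squares
def held(o,s,px,L=110,W=48,zt=None,rel=True):
    px=np.array(px,float); e=np.array(o['ee_pos'])
    def P(p):
        c,sn=np.cos(p[2]),np.sin(p[2]); return [[p[0]+c*a*W/2-sn*b*L/2,p[1]+sn*a*W/2+c*b*L/2,p[3]] for a,b in((-1,1),(1,1),(-1,-1),(1,-1))]
    z0=e[2]+49
    r=least_squares(lambda p:(proj(o,s,P(p))-px).ravel(),[e[0],e[1],0,z0])
    r2=least_squares(lambda p:(proj(o,s,P([*p,zt or z0]))-px).ravel(),[e[0],e[1],0])
    print('free',(r.x-[*e[:2],0,e[2]]).round(3),np.abs(r.fun).max().round(2),'| fixed z',(r2.x-[*e[:2],0]).round(3),np.abs(r2.fun).max().round(2))
    return r2.x
E
python3 - <<'E'
from held import *
o,s=snap('wrist'); print(o['ee_pos'].round(2),R.from_rotvec(o['tool_rot']).as_matrix().round(4)[:,1:].T.tolist())
held(o,s,[[219,174.3],[345.2,174.3],[231,405.2],[333.3,405.2]])
E
```

```text
[512.21 175.59 145.4 ] [[-0.0, 0.0002, -1.0], [0.9999, 0.0154, -0.0]]
free [-1.798e+00 -6.670e-01  1.600e-02  4.698e+01] 1.77 | fixed z [-1.812  0.221  0.016] 2.84
```

>>> drive_tool(motion=[[[-0.002, -0.03, 0.02], 0.5, 0.04], [[-0.004, -0.065, 0.035], 0.5, 0.04], [[-0.006, -0.1, 0.05], 0.5, 0.04], [[-0.008, -0.135, 0.065], 0.5, 0.04], [[-0.01, -0.17, 0.08], 0.5, 0.04]])

```text
time: 9.12
ee_pos: [501.3, 4.0, 224.9]
tool_rot: [-1.223, 1.193, -1.19]
force: [0.3, 0.4, -0.1]
opening: 0.548
```

>>> drive_tool(motion=[[[0, -0.035, 0.005], 0, 0.04], [[0, -0.07, 0.005], 0, 0.04], [[-0.002, -0.1, 0.005], 0, 0.04], [[-0.002, -0.105, 0.005], 0, 0.04], [[-0.002, -0.105, 0.005], 0, 0.04]])

```text
time: 9.53
ee_pos: [499.4, -102.0, 229.5]
tool_rot: [-1.22, 1.197, -1.195]
force: [0.2, 0.4, 0.0]
opening: 0.55
```

>>> drive_tool(motion=[[[0, 0, 0], 0, 0.04], [[0, 0, 0], 0, 0.04]])

```text
time: 9.7
ee_pos: [500.4, -97.5, 229.6]
tool_rot: [-1.222, 1.191, -1.188]
force: [0.5, 0.1, -1.0]
opening: 0.546
```

```bash
python3 - <<'E'
from held import *
o,s=snap('wrist','t5'); print(o['ee_pos'].round(2),o['opening'],R.from_rotvec(o['tool_rot']).as_matrix().round(4)[:,1:].T.tolist())
a=s['image'][0:200,150:400,::-1]; cv2.imwrite('pics/t5z.png',cv2.resize(a,None,fx=3,fy=3,interpolation=cv2.INTER_CUBIC))
E
```

```text
[500.38 -97.49 229.56] 0.5458480285395333 [[-0.0015, 0.0007, -1.0], [0.9996, 0.0267, -0.0015]]
```

View pics/t5z.png

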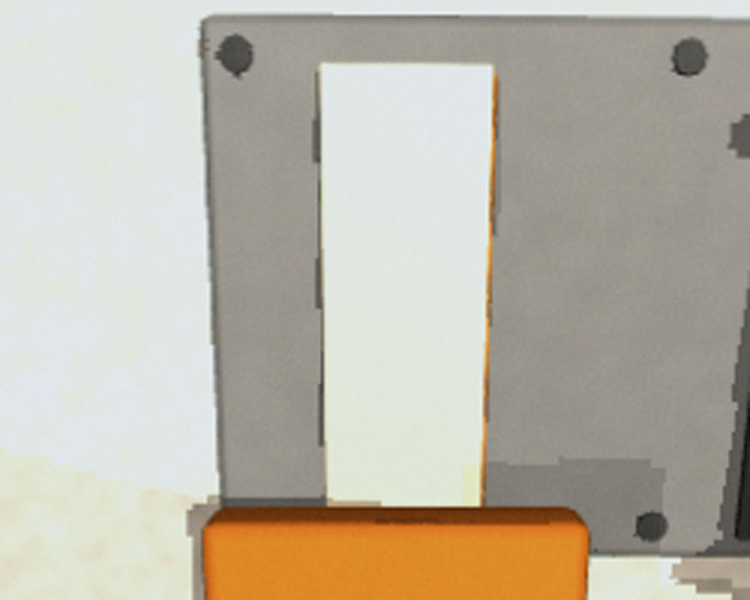

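```bash
python3 - <<'E'
from held import *
o,s=snap('wrist')
for z in(126,130,134):
    print(z,onz(o,s,[[256.7,21.7],[314.7,21.7],[259,168.3],[310.3,168.3]],z).round(1).tolist())
print('plate',onz(o,s,[[217.3,6.5],[223,167]],122).round(1).tolist())
# held blank far edge
print(onz(o,s,[[(205)/3+150,512/3],[588/3+150,512/3]],o['ee_pos'][2]+47).round(1).tolist())
E
```

```text
126 [[477.3, 31.2, 126.0], [517.6, 32.3, 126.0], [479.7, -72.4, 126.0], [519.9, -71.2, 126.0]]
130 [[477.5, 30.5, 130.0], [517.3, 31.6, 130.0], [479.9, -71.5, 130.0], [519.6, -70.4, 130.0]]
134 [[477.8, 29.9, 134.0], [517.0, 31.0, 134.0], [480.2, -70.7, 134.0], [519.3, -69.6, 134.0]]
plate [[449.4, 40.7, 122.0], [450.8, -72.9, 122.0]]
[[473.7, -42.2, 276.7], [520.7, -40.9, 276.7]]
```

```bash
python3 - <<'E'
from held import *
o,s=snap('wrist','t6'); print(o['ee_pos'].round(2),o['time'])
a=s['image'][0:200,150:400,::-1]; cv2.imwrite('pics/t6z.png',cv2.resize(a,None,fx=3,fy=3,interpolation=cv2.INTER_CUBIC))
a=s['image'][140:420,170:390,::-1];cv2.imwrite('pics/t6y.png',cv2.resize(a,None,fx=2.1,fy=2.1))
E
```

```text
[500.57 -97.52 229.83] 9.8
```

View pics/t6z.png

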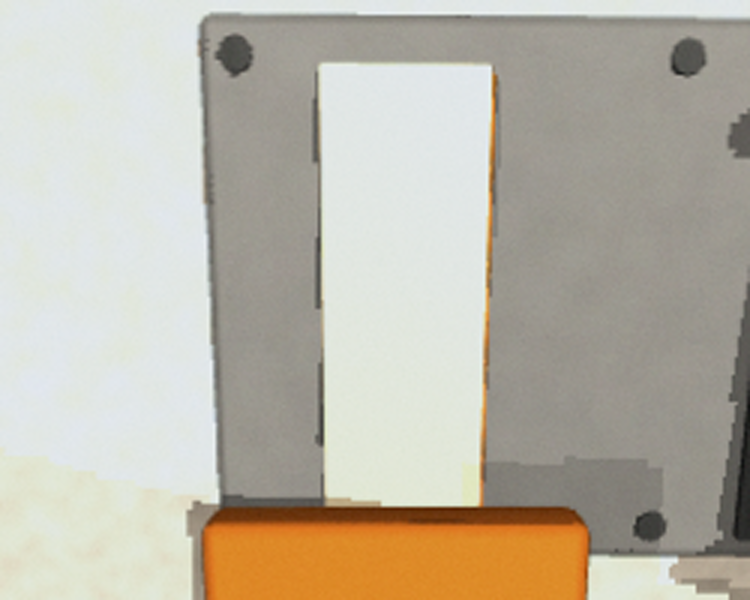

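View pics/t6y.png

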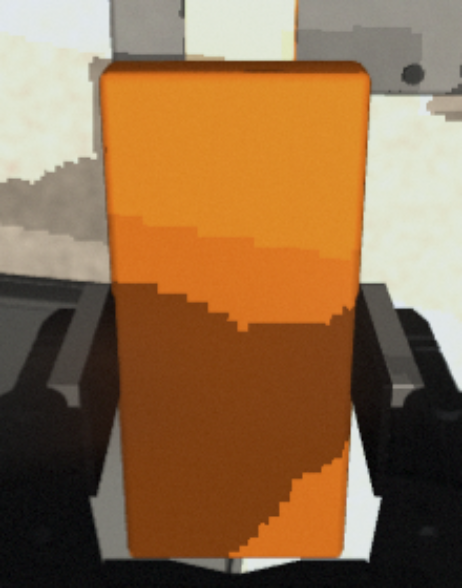

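>>> drive_tool(motion=[[[0, 0.035, -0.01], 0, 0.04], [[0.0005, 0.07, -0.03], 0, 0.04], [[0.0005, 0.078, -0.06], 0, 0.04], [[0.0005, 0.078, -0.09], 0, 0.04], [[0.0005, 0.078, -0.115], 0, 0.04]])

```text
time: 10.27
ee_pos: [500.4, -18.9, 113.6]
tool_rot: [-1.223, 1.189, -1.187]
force: [-0.1, -0.8, -1.1]
opening: 0.542
```

>>> drive_tool(motion=[[[0, 0, -0.005], 0, 0.04], [[0, 0, -0.01], 0, 0.04], [[0, 0, -0.01], 0, 0.04]])

```text
time: 10.52
ee_pos: [501.3, -21.1, 105.4]
tool_rot: [-1.221, 1.191, -1.191]
force: [0.0, -0.3, -1.1]
opening: 0.543
```

```bash
python3 tip.py t7;  python3 - <<'E'
import cv2
a=cv2.imread('pics/t7.png')[130:420,100:450];cv2.imwrite('pics/t7z.png',cv2.resize(a,None,fx=2,fy=2,interpolation=cv2.INTER_CUBIC))
E
```

```text
10.5167 [501.3 -21.1 105.4] [ 0.  -0.3 -1.1] 0.543 [1.    0.025 0.   ]
```

View pics/t7z.png

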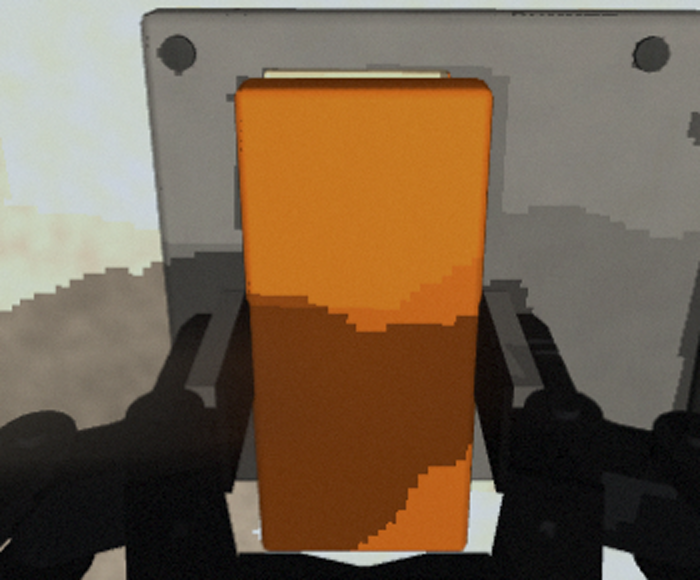

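View pics/t7a.png

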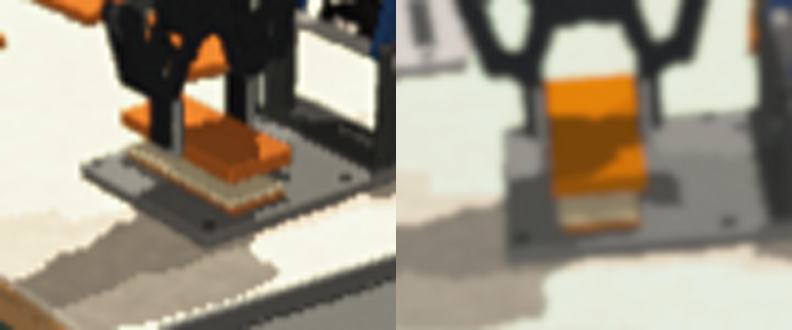

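```bash
python3 - <<'E'
from held import *
o,s=snap('wrist'); print(o['ee_pos'].round(2),o['time'])
e=o['ee_pos']
for z in(126,130,134): print(z,'pile edge',onz(o,s,[[232.5,165.5],[323,165.5]],z).round(1).tolist())
print('blank bottom edge',onz(o,s,[[219,169.7],[346,169.7]],e[2]+36.8).round(1).tolist())
print('blank top edge',onz(o,s,[[219.5,174.5],[345.5,174.5]],e[2]+48.8).round(1).tolist())
print('plate',onz(o,s,[[171.5,136],[183,265]],122).round(1).tolist())
held(o,s,[[219,174.3],[345.7,174.3],[231,405],[333.5,405]])
# scene/side checks: project predicted blank and pile outline
E
```

```text
[502.35 -21.44 106.8 ] 10.6667
126 pile edge [[477.2, 30.3, 126.0], [517.3, 31.2, 126.0]]
130 pile edge [[477.7, 31.1, 130.0], [516.8, 32.0, 130.0]]
134 pile edge [[478.2, 31.9, 134.0], [516.4, 32.8, 134.0]]
blank bottom edge [[474.1, 32.0, 143.6], [524.4, 33.2, 143.6]]
blank top edge [[476.2, 32.8, 155.6], [522.2, 33.9, 155.6]]
plate [[449.9, 42.1, 122.0], [450.9, -21.4, 122.0]]
free [-1.8580e+00 -6.5000e-01  2.4000e-02  4.6945e+01] 1.52 | fixed z [-1.886  0.253  0.024] 2.61
```

Pile edge and blank edge are both visible. The blank needs to move about -1.9 mm in x and +1.3 mm in y, then go down slowly.

>>> drive_tool(motion=[[[-0.0019, 0.0013, -0.002], 0, 0.04], [[-0.0019, 0.0013, -0.004], 0, 0.04], [[-0.0019, 0.0013, -0.006], 0, 0.04], [[-0.0019, 0.0013, -0.007], 0, 0.04], [[-0.0019, 0.0013, -0.008], 0, 0.04]])

```text
time: 11.13
ee_pos: [499.0, -20.1, 97.2]
tool_rot: [-1.221, 1.191, -1.191]
force: [-0.4, 0.2, -0.5]
opening: 0.538
```

>>> drive_tool(motion=[[[0, 0, -0.001], 0, 0.04], [[0, 0, -0.002], 0, 0.04]])

```text
time: 11.3
ee_pos: [499.1, -20.1, 95.2]
tool_rot: [-1.22, 1.191, -1.192]
force: [-0.9, 0.6, -1.8]
opening: 0.544
```

>>> drive_tool(motion=[[[0, 0, -0.001], 0, 0.04], [[0, 0, -0.0015], 0, 0.04]])

```text
time: 11.47
ee_pos: [499.0, -20.1, 93.6]
tool_rot: [-1.221, 1.192, -1.191]
force: [-0.1, 0.8, -0.9]
opening: 0.538
```

>>> drive_tool(motion=[[[0, 0, -0.001], 0, 0.04], [[0, 0, -0.001], 0, 0.04]])

```text
time: 11.63
ee_pos: [499.1, -20.1, 93.2]
tool_rot: [-1.22, 1.192, -1.191]
force: [-1.3, 0.4, 4.0]
opening: 0.545
```

>>> drive_tool(motion=[[[0, 0, -0.001], 0, 0.04], [[0, 0, -0.001], 0, 0.04]])

```text
time: 11.8
ee_pos: [499.2, -20.0, 93.2]
tool_rot: [-1.22, 1.192, -1.191]
force: [-5.0, 0.7, 12.2]
opening: 0.543
```

```bash
python3 tip.py t8
```

```text
11.8 [499.2 -20.   93.2] [-5.   0.7 12.2] 0.543 [ 1.     0.024 -0.   ]
```

View pics/t8a.png

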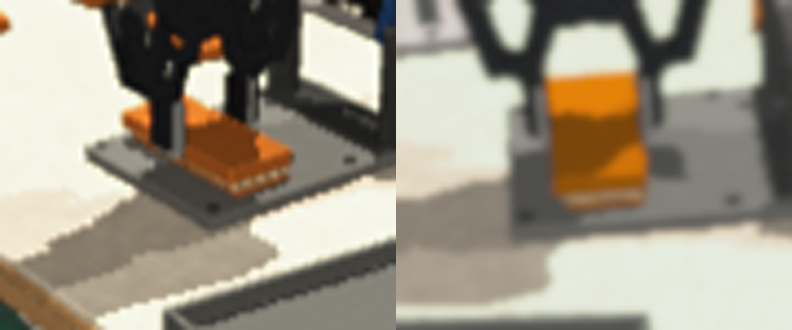

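View pics/t8.png

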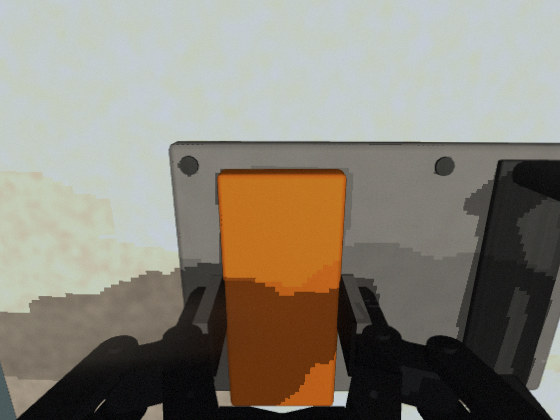

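Contact felt at TCP z 93.2 with 12 N. I'll ease off, release and lift.

>>> drive_tool(motion=[[[0, 0, 0.0013], 0, 0.04], [[0, 0, 0.0013], 0, 0.05], [[0, 0, 0.0013], 0, 0.062], [[0, 0, 0.0013], 0, 0.062], [[0, 0, 0.0013], 0, 0.062]])

```text
time: 12.37
ee_pos: [499.0, -20.0, 92.9]
tool_rot: [-1.221, 1.191, -1.191]
force: [-0.1, 0.3, -0.2]
opening: 0.725
```

>>> drive_tool(motion=[[[0, 0, 0.01], 0, 0.065], [[0, 0, 0.03], 0, 0.065], [[0, 0, 0.06], 0, 0.07], [[0, 0, 0.09], 0, 0.07], [[0, 0, 0.11], 0, 0.07]])

```text
time: 12.78
ee_pos: [500.2, -20.4, 206.4]
tool_rot: [-1.217, 1.189, -1.193]
force: [0.7, -0.9, 0.3]
opening: 0.817
```

>>> drive_tool(motion=[[[0, -0.02, 0.03], 0, 0.07], [[0, -0.02, 0.03], 0, 0.07]])

```text
time: 12.95
ee_pos: [502.5, -43.8, 239.4]
tool_rot: [-1.211, 1.186, -1.2]
force: [0.3, -0.8, 0.6]
opening: 0.818
```

```bash
python3 tip.py t9;  python3 - <<'E'
import cv2
a=cv2.imread('pics/t9.png')[60:340,150:430];cv2.imwrite('pics/t9z.png',cv2.resize(a,None,fx=2.1,fy=2.1,interpolation=cv2.INTER_CUBIC))
E
```

```text
12.95 [502.5 -43.8 239.4] [ 0.3 -0.8  0.6] 0.818 [1.    0.02  0.011]
```

View pics/t9z.png

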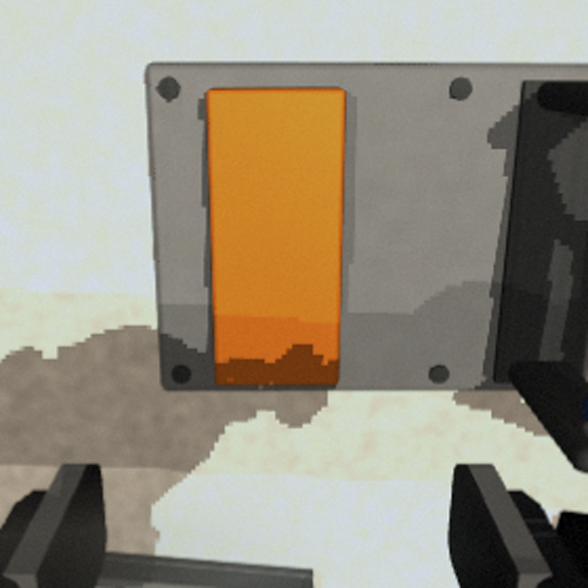

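The first blank sits square over the pile (px 205–346 by 88–386 in the crop). Next is the honey blank at (625,175).

>>> drive_tool(motion=[[[0, 0.04, 0], 0, 0.075], [[0, 0.08, 0], 0, 0.075], [[0, 0.12, 0], 0, 0.075], [[0.01, 0.16, 0], 0, 0.075], [[0.03, 0.195, 0], -2, 0.075]])

```text
time: 13.52
ee_pos: [526.2, 158.5, 231.8]
tool_rot: [-1.208, 1.218, -1.213]
force: [0.9, -0.8, -0.2]
opening: 0.877
```

>>> drive_tool(motion=[[[0.035, 0.02, -0.005], -6.3, 0.075], [[0.07, 0.02, -0.01], -6.3, 0.075], [[0.097, 0.02, -0.03], -6.3, 0.075], [[0.097, 0.02, -0.06], -6.3, 0.075], [[0.097, 0.02, -0.08], -6.3, 0.075]])

```text
time: 13.93
ee_pos: [625.2, 174.9, 148.4]
tool_rot: [-1.155, 1.3, -1.297]
force: [-1.0, 0.6, -0.6]
opening: 0.879
```

>>> drive_tool(motion=[[[0, 0, 0], 0, 0.075], [[0, 0, 0], 0, 0.075], [[0, 0, 0], 0, 0.075]])

```text
time: 14.18
ee_pos: [626.3, 175.4, 153.8]
tool_rot: [-1.149, 1.297, -1.297]
force: [0.2, 0.2, 0.9]
opening: 0.874
```

```bash
cat > look.py <<'E'
from w import *
import sys
o,s=snap('wrist',sys.argv[1]); print(o['time'],o['ee_pos'].round(1),o['force'].round(1),round(o['opening'],3),R.from_rotvec(o['tool_rot']).as_matrix().round(3)[:2,2])
if len(sys.argv)>2: honeys(o,s)
E
python3 look.py b1 h
```

```text
14.1833 [626.3 175.4 153.8] [0.2 0.2 0.9] 0.874 [ 0.993 -0.12 ]
honey [42. 64.] [502.  311.6  -5.1] 0.764
honey [250.  46.] [652.4 281.1 -89.9] 0.756
honey [543.  81.] [759.6 258.1   6.3] 0.583
honey [282. 198.] [629.7 215.6  -8.1] 0.834
```

View pics/b1.png

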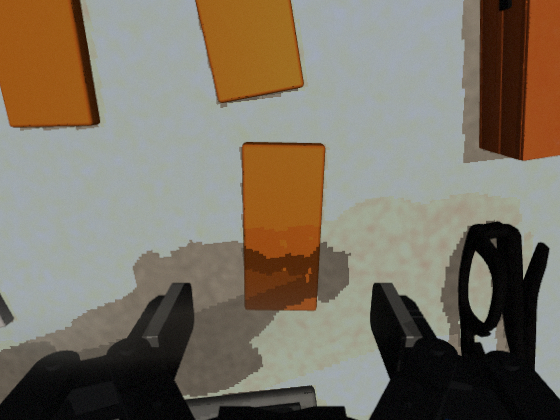

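>>> drive_tool(motion=[[[0, 0, -0.03], 0, 0.068], [[0, 0, -0.05], 0, 0.064], [[0, 0, -0.065], 0, 0.06], [[0, 0, -0.074], 0, 0.06], [[0, 0, -0.078], 0, 0.06]])

```text
time: 14.65
ee_pos: [626.1, 175.2, 75.2]
tool_rot: [-1.149, 1.297, -1.297]
force: [-0.0, 0.1, 0.3]
opening: 0.7
```

>>> drive_tool(motion=[[[0, 0, 0], 0, 0.055], [[0, 0, 0], 0, 0.055]])

```text
time: 14.82
ee_pos: [627.0, 175.2, 76.5]
tool_rot: [-1.147, 1.296, -1.298]
force: [-0.4, 0.3, 0.5]
opening: 0.648
```

```bash
python3 look.py b2
```

```text
14.8167 [627.  175.2  76.5] [-0.4  0.3  0.5] 0.648 [ 0.993 -0.12 ]
```

View pics/b2.png

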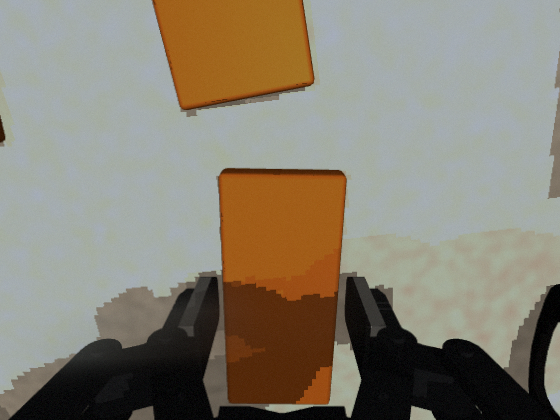

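>>> drive_tool(motion=[[[0, 0, -0.001], 0, 0.044], [[0, 0, -0.001], 0, 0.04], [[0, 0, -0.001], 0, 0.04], [[0, 0, -0.001], 0, 0.04], [[0, 0, -0.001], 0, 0.04]])

```text
time: 15.28
ee_pos: [627.5, 175.3, 76.3]
tool_rot: [-1.146, 1.296, -1.298]
force: [-1.1, -0.0, 5.5]
opening: 0.545
```

>>> drive_tool(motion=[[[0, 0, 0.015], 0, 0.04], [[0, 0, 0.045], 0, 0.04], [[0, 0, 0.08], 0, 0.04], [[0, 0, 0.1], 0, 0.04], [[0, 0, 0.1], 0, 0.04]])

```text
time: 15.7
ee_pos: [629.9, 175.5, 180.6]
tool_rot: [-1.138, 1.292, -1.299]
force: [1.3, -1.0, -0.7]
opening: 0.545
```

>>> drive_tool(motion=[[[-0.03, -0.01, 0], 2.3, 0.04], [[-0.06, -0.02, 0], 4.3, 0.04], [[-0.09, -0.03, 0], 6.3, 0.04], [[-0.115, -0.05, 0], 8.3, 0.04], [[-0.127, -0.08, 0], 8.3, 0.04]])

```text
time: 16.12
ee_pos: [495.4, 97.0, 173.5]
tool_rot: [-1.225, 1.189, -1.184]
force: [0.1, -0.5, -1.0]
opening: 0.548
```

>>> drive_tool(motion=[[[0, -0.035, 0], 0, 0.04], [[0, -0.07, 0], 0, 0.04], [[0, -0.1, 0], 0, 0.04], [[0, -0.115, -0.02], 0, 0.04], [[0, -0.115, -0.04], 0, 0.04]])

```text
time: 16.53
ee_pos: [499.8, -24.9, 135.0]
tool_rot: [-1.215, 1.193, -1.2]
force: [-0.7, 0.0, -1.3]
opening: 0.542
```

>>> drive_tool(motion=[[[0, 0, -0.005], 0, 0.04], [[0, 0, -0.01], 0, 0.04], [[0, 0, -0.01], 0, 0.04]])

```text
time: 16.78
ee_pos: [498.7, -19.3, 123.5]
tool_rot: [-1.222, 1.191, -1.19]
force: [0.5, -0.2, -1.0]
opening: 0.543
```

```bash
python3 tip.py b3;  python3 - <<'E'
import cv2
a=cv2.imread('pics/b3.png')[130:420,100:450];cv2.imwrite('pics/b3z.png',cv2.resize(a,None,fx=2,fy=2,interpolation=cv2.INTER_CUBIC))
E
```

```text
16.7833 [498.7 -19.3 123.5] [ 0.5 -0.2 -1. ] 0.543 [ 1.     0.025 -0.001]
```

View pics/b3z.png

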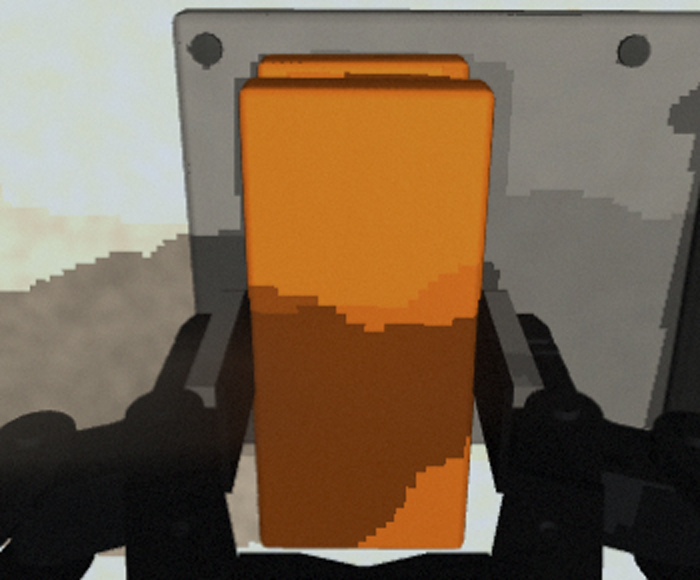

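View pics/b3a.png

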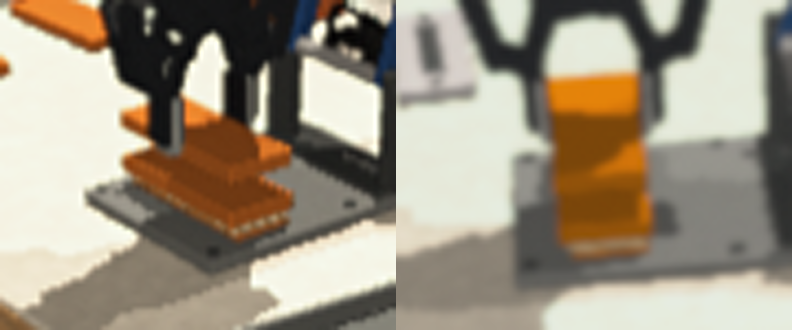

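```bash
python3 - <<'E'
from held import *
o,s=snap('wrist'); e=o['ee_pos'];print(e.round(2),o['time'])
print('lower',onz(o,s,[[229,159],[334,159]],142).round(1).tolist())
print('upper',onz(o,s,[[221.5,174],[346.5,174]],e[2]+48).round(1).tolist())
held(o,s,[[221.3,174],[346.5,174],[231,404],[332,404]])
E
```

```text
[499.87 -19.33 124.88] 16.9333
lower [[472.9, 34.8, 142.0], [519.8, 36.0, 142.0]]
upper [[474.3, 34.9, 172.9], [520.2, 36.1, 172.9]]
free [-1.6490e+00 -7.8700e-01  1.8000e-02  4.6091e+01] 1.98 | fixed z [-1.692  0.486  0.018] 3.49
```

>>> drive_tool(motion=[[[-0.0003, -0.0003, -0.004], 0, 0.04], [[-0.0003, -0.0003, -0.008], 0, 0.04], [[-0.0003, -0.0003, -0.011], 0, 0.04], [[-0.0003, -0.0003, -0.013], 0, 0.04], [[-0.0003, -0.0003, -0.014], 0, 0.04]])

```text
time: 17.4
ee_pos: [498.5, -20.3, 109.6]
tool_rot: [-1.221, 1.192, -1.191]
force: [-0.5, 0.1, -1.2]
opening: 0.544
```

>>> drive_tool(motion=[[[0, 0, -0.001], 0, 0.04], [[0, 0, -0.002], 0, 0.04]])

```text
time: 17.57
ee_pos: [498.9, -20.4, 108.0]
tool_rot: [-1.22, 1.191, -1.192]
force: [0.1, -0.6, -0.1]
opening: 0.544
```

>>> drive_tool(motion=[[[0, 0, -0.001], 0, 0.04], [[0, 0, -0.001], 0, 0.04]])

```text
time: 17.73
ee_pos: [498.7, -20.4, 107.0]
tool_rot: [-1.221, 1.192, -1.191]
force: [-0.3, 0.3, -0.3]
opening: 0.546
```

>>> drive_tool(motion=[[[0, 0, -0.001], 0, 0.04], [[0, 0, -0.001], 0, 0.04]])

```text
time: 17.9
ee_pos: [499.0, -20.4, 106.5]
tool_rot: [-1.22, 1.191, -1.192]
force: [-1.6, -0.4, 1.8]
opening: 0.544
```

>>> drive_tool(motion=[[[0, 0, -0.0007], 0, 0.04], [[0, 0, -0.0007], 0, 0.04]])

```text
time: 18.07
ee_pos: [499.0, -20.3, 106.4]
tool_rot: [-1.22, 1.192, -1.191]
force: [-3.7, -0.3, 8.6]
opening: 0.546
```

Contact at 106.4 with 8.6 N, as expected. Releasing.

>>> drive_tool(motion=[[[0, 0, 0.001], 0, 0.04], [[0, 0, 0.001], 0, 0.048], [[0, 0, 0.001], 0, 0.058], [[0, 0, 0.001], 0, 0.062], [[0, 0, 0.001], 0, 0.062]])

```text
time: 18.48
ee_pos: [498.8, -20.3, 106.3]
tool_rot: [-1.221, 1.191, -1.191]
force: [0.6, 0.5, 0.3]
opening: 0.73
```

>>> drive_tool(motion=[[[0, 0, 0.01], 0, 0.065], [[0, 0, 0.03], 0, 0.065], [[0, 0, 0.06], 0, 0.07], [[0, 0, 0.09], 0, 0.07], [[0, 0, 0.11], 0, 0.07]])

```text
time: 18.9
ee_pos: [499.9, -20.6, 219.8]
tool_rot: [-1.217, 1.189, -1.193]
force: [-0.2, -0.2, -0.3]
opening: 0.819
```

>>> drive_tool(motion=[[[0, 0, 0], 0, 0.07], [[0, 0, 0], 0, 0.07], [[0, 0, 0], 0, 0.07]])

```text
time: 19.15
ee_pos: [498.2, -20.3, 216.1]
tool_rot: [-1.221, 1.192, -1.191]
force: [0.4, -0.2, 0.0]
opening: 0.814
```

```bash
python3 tip.py b4;  python3 - <<'E'
import cv2
a=cv2.imread('pics/b4.png')[60:360,150:430];cv2.imwrite('pics/b4z.png',cv2.resize(a,None,fx=2,fy=2,interpolation=cv2.INTER_CUBIC))
E
```

```text
19.15 [498.2 -20.3 216.1] [ 0.4 -0.2  0. ] 0.814 [ 1.     0.024 -0.001]
```

View pics/b4z.png

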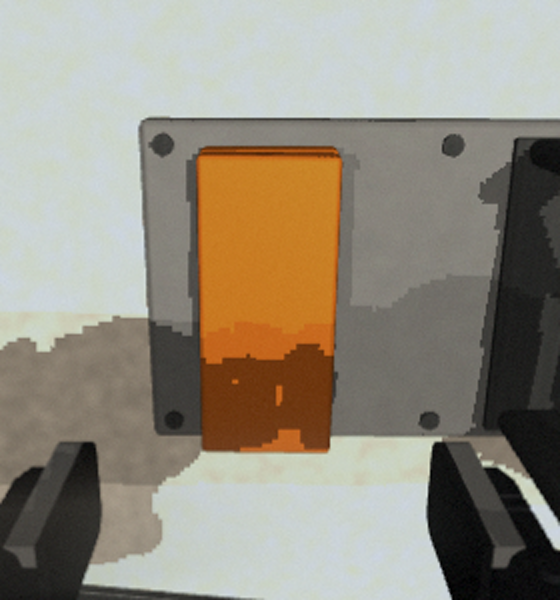

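View pics/b4a.png

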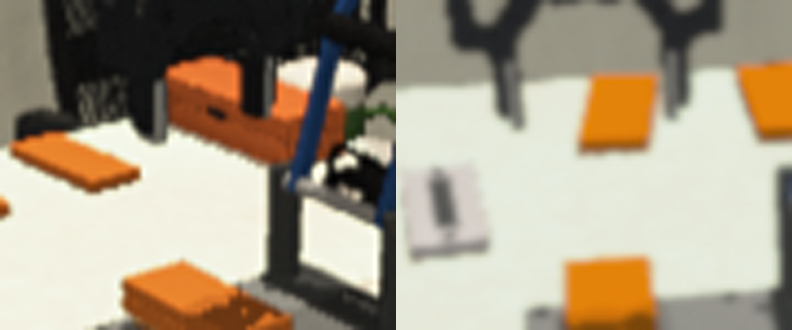

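Two blanks are stacked flush. Next is the honey blank at (508,311).

>>> drive_tool(motion=[[[0, 0.04, 0], 0, 0.075], [[0, 0.08, 0], 0, 0.075], [[0, 0.12, 0], 0, 0.075], [[0.003, 0.16, 0], 0, 0.075], [[0.006, 0.195, 0], -2, 0.075]])

```text
time: 19.72
ee_pos: [503.9, 177.3, 215.5]
tool_rot: [-1.206, 1.218, -1.216]
force: [1.1, -0.3, -0.8]
opening: 0.877
```

>>> drive_tool(motion=[[[0.002, 0.035, -0.01], -4.9, 0.075], [[0.004, 0.07, -0.02], -4.9, 0.075], [[0.005, 0.105, -0.03], -4.9, 0.075], [[0.005, 0.136, -0.045], -4.9, 0.075], [[0.005, 0.136, -0.061], -4.9, 0.075]])

```text
time: 20.13
ee_pos: [507.7, 319.3, 153.6]
tool_rot: [-1.165, 1.275, -1.269]
force: [-1.0, 1.5, -0.1]
opening: 0.879
```

>>> drive_tool(motion=[[[0, 0, 0], 0, 0.075], [[0, 0, 0], 0, 0.075], [[0, 0, 0], 0, 0.075]])

```text
time: 20.38
ee_pos: [510.5, 309.0, 155.7]
tool_rot: [-1.161, 1.281, -1.282]
force: [0.6, -0.3, 0.1]
opening: 0.875
```

```bash
python3 look.py c1
```

```text
20.3833 [510.5 309.  155.7] [ 0.6 -0.3  0.1] 0.875 [ 0.995 -0.099]
```

View pics/c1.png

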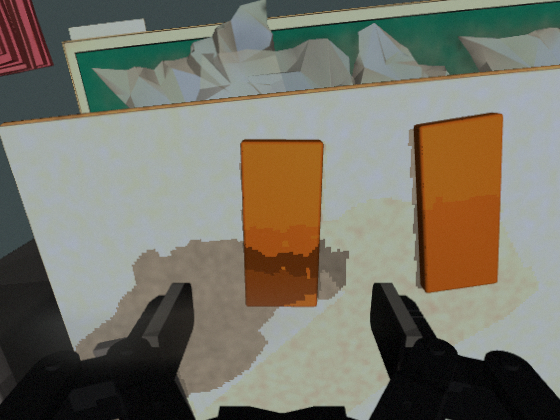

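>>> drive_tool(motion=[[[-0.0003, 0.002, -0.03], 0, 0.068], [[-0.0003, 0.002, -0.05], 0, 0.064], [[-0.0003, 0.002, -0.065], 0, 0.06], [[-0.0003, 0.002, -0.074], 0, 0.06], [[-0.0003, 0.002, -0.078], 0, 0.06]])

```text
time: 20.85
ee_pos: [509.7, 311.5, 77.1]
tool_rot: [-1.162, 1.281, -1.281]
force: [-0.7, 0.2, -0.3]
opening: 0.702
```

>>> drive_tool(motion=[[[0, 0, 0], 0, 0.055], [[0, 0, 0], 0, 0.055]])

```text
time: 21.02
ee_pos: [510.4, 312.7, 78.5]
tool_rot: [-1.16, 1.28, -1.28]
force: [-0.6, 0.5, 0.2]
opening: 0.645
```

```bash
python3 look.py c2
```

```text
21.0167 [510.4 312.7  78.5] [-0.6  0.5  0.2] 0.645 [ 0.995 -0.097]
```

View pics/c2.png

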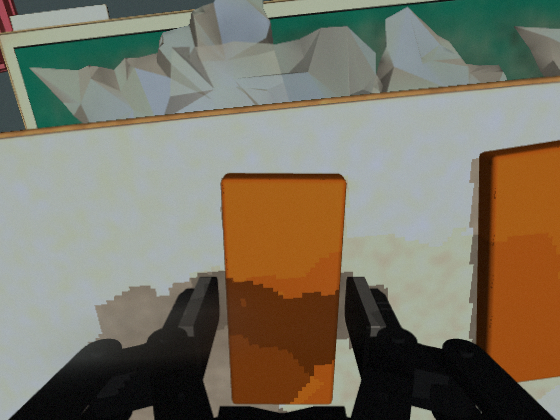

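>>> drive_tool(motion=[[[0, 0, -0.001], 0, 0.044], [[0, 0, -0.001], 0, 0.04], [[0, 0, -0.001], 0, 0.04], [[0, 0, -0.001], 0, 0.04], [[0, 0, -0.001], 0, 0.04]])

```text
time: 21.48
ee_pos: [510.7, 313.2, 78.5]
tool_rot: [-1.159, 1.279, -1.28]
force: [-1.2, -1.3, 6.5]
opening: 0.539
```

>>> drive_tool(motion=[[[0, 0, 0.015], 0, 0.04], [[0, 0, 0.045], 0, 0.04], [[0, 0, 0.08], 0, 0.04], [[0, -0.02, 0.1], 0, 0.04], [[-0.002, -0.05, 0.105], 1, 0.04]])

```text
time: 21.9
ee_pos: [509.9, 267.0, 186.4]
tool_rot: [-1.163, 1.26, -1.261]
force: [0.8, -0.9, -1.6]
opening: 0.539
```

>>> drive_tool(motion=[[[-0.002, -0.035, 0], 2, 0.04], [[-0.004, -0.07, 0], 4, 0.04], [[-0.006, -0.105, 0], 6, 0.04], [[-0.008, -0.14, 0], 6, 0.04], [[-0.0092, -0.175, 0], 6, 0.04]])

```text
time: 22.32
ee_pos: [498.1, 86.1, 182.3]
tool_rot: [-1.22, 1.189, -1.19]
force: [1.9, 0.4, -0.5]
opening: 0.544
```

>>> drive_tool(motion=[[[0, -0.035, 0], 0, 0.04], [[0, -0.07, 0], 0, 0.04], [[0, -0.095, -0.01], 0, 0.04], [[0, -0.1065, -0.03], 0, 0.04], [[0, -0.1065, -0.046], 0, 0.04]])

```text
time: 22.73
ee_pos: [498.6, -22.9, 136.0]
tool_rot: [-1.217, 1.192, -1.197]
force: [0.9, -0.1, -1.1]
opening: 0.545
```

>>> drive_tool(motion=[[[0, 0, 0], 0, 0.04], [[0, 0, 0], 0, 0.04], [[0, 0, 0], 0, 0.04]])

```text
time: 22.98
ee_pos: [499.2, -18.2, 136.5]
tool_rot: [-1.22, 1.188, -1.19]
force: [0.4, 1.1, -0.8]
opening: 0.542
```

```bash
python3 tip.py c3;  python3 - <<'E'
import cv2
a=cv2.imread('pics/c3.png')[130:420,100:450];cv2.imwrite('pics/c3z.png',cv2.resize(a,None,fx=2,fy=2,interpolation=cv2.INTER_CUBIC))
E
```

```text
22.9833 [499.2 -18.2 136.5] [ 0.4  1.1 -0.8] 0.542 [1.    0.027 0.002]
```

View pics/c3z.png

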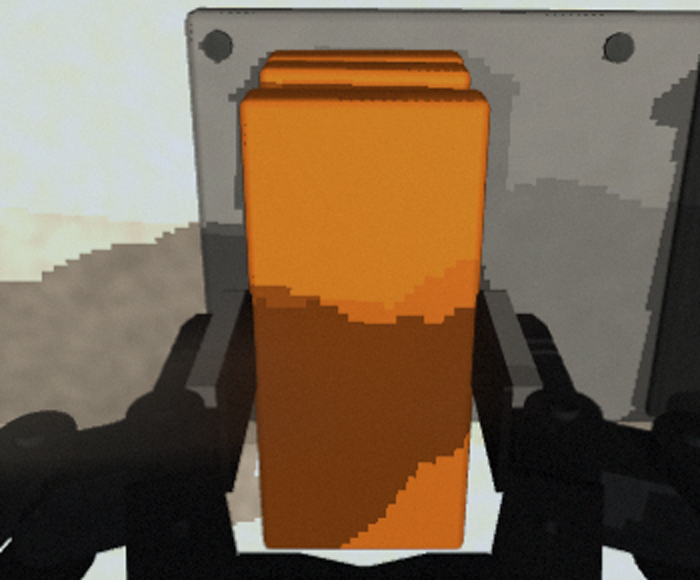

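View pics/c3a.png

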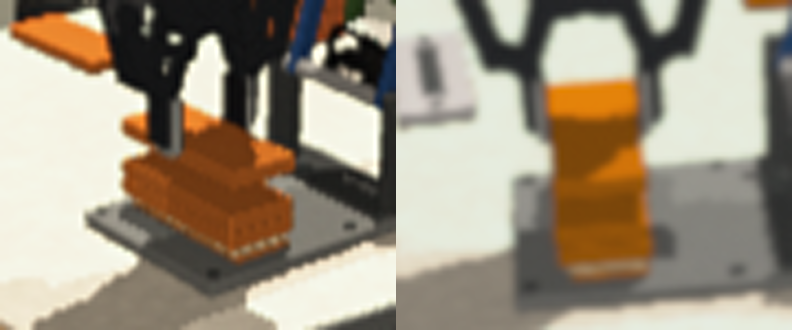

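```bash
python3 - <<'E'
from held import *
o,s=snap('wrist'); e=o['ee_pos'];print(e.round(2),o['time'])
print('lower',onz(o,s,[[230.5,165],[334.5,165]],154).round(1).tolist())
print('upper',onz(o,s,[[221.5,180],[344.5,180]],e[2]+45.5).round(1).tolist())
held(o,s,[[221.5,180],[344.5,180],[232,404],[332,404]])
E
```

```text
[499.2  -18.21 136.51] 23.1333
lower [[472.8, 33.3, 154.0], [519.4, 34.6, 154.0]]
upper [[473.1, 33.1, 182.0], [519.3, 34.4, 182.0]]
free [-1.6530e+00 -3.6250e+00  2.4000e-02  4.3534e+01] 1.45 | fixed z [-1.738 -1.159  0.024] 5.0
```

>>> drive_tool(motion=[[[0, 0, -0.004], 0, 0.04], [[0, 0, -0.008], 0, 0.04], [[0, 0, -0.01], 0, 0.04], [[0, 0, -0.012], 0, 0.04], [[0, 0, -0.012], 0, 0.04]])

```text
time: 23.6
ee_pos: [497.9, -18.9, 122.8]
tool_rot: [-1.222, 1.191, -1.19]
force: [-0.3, 0.3, -0.4]
opening: 0.545
```

>>> drive_tool(motion=[[[0, 0, -0.001], 0, 0.04], [[0, 0, -0.002], 0, 0.04]])

```text
time: 23.77
ee_pos: [498.4, -18.9, 121.4]
tool_rot: [-1.221, 1.19, -1.19]
force: [-0.9, 0.3, 0.2]
opening: 0.54
```

>>> drive_tool(motion=[[[0, 0, -0.001], 0, 0.04], [[0, 0, -0.001], 0, 0.04]])

```text
time: 23.93
ee_pos: [498.5, -18.9, 120.7]
tool_rot: [-1.221, 1.19, -1.19]
force: [-0.2, 0.2, 1.1]
opening: 0.543
```

>>> drive_tool(motion=[[[0, 0, -0.0007], 0, 0.04], [[0, 0, -0.0007], 0, 0.04]])

```text
time: 24.1
ee_pos: [498.5, -18.9, 120.6]
tool_rot: [-1.221, 1.19, -1.19]
force: [-2.9, 0.2, 7.5]
opening: 0.539
```

Contact at 120.6 with 7.5 N. I'll release, then go to the cover plate.

>>> drive_tool(motion=[[[0, 0, 0.0008], 0, 0.04], [[0, 0, 0.001], 0, 0.048], [[0, 0, 0.001], 0, 0.058], [[0, 0, 0.001], 0, 0.062], [[0, 0, 0.001], 0, 0.062]])

```text
time: 24.52
ee_pos: [498.3, -18.8, 120.6]
tool_rot: [-1.221, 1.19, -1.19]
force: [0.5, 0.5, -0.0]
opening: 0.723
```

>>> drive_tool(motion=[[[0, 0, 0.01], 0, 0.065], [[0, 0, 0.03], 0, 0.065], [[0, 0, 0.06], 0, 0.07], [[0, 0, 0.08], 0, 0.07], [[0, 0, 0.1], 0, 0.07]])

```text
time: 24.93
ee_pos: [498.6, -19.1, 222.9]
tool_rot: [-1.22, 1.189, -1.191]
force: [0.8, -0.2, -0.2]
opening: 0.822
```

>>> drive_tool(motion=[[[0, 0, 0], 0, 0.07], [[0, 0, 0], 0, 0.07], [[0, 0, 0], 0, 0.07]])

```text
time: 25.18
ee_pos: [497.8, -18.8, 220.4]
tool_rot: [-1.222, 1.191, -1.19]
force: [-0.2, -0.6, 0.6]
opening: 0.819
```

```bash
python3 look.py d0
```

```text
25.1833 [497.8 -18.8 220.4] [-0.2 -0.6  0.6] 0.819 [1.    0.026]
```

>>> drive_tool(motion=[[[-0.01, 0.035, 0], 1, 0.075], [[-0.025, 0.07, 0], 2, 0.075], [[-0.04, 0.105, 0], 3, 0.075], [[-0.055, 0.14, 0], 4, 0.075], [[-0.07, 0.17, 0], 5.7, 0.075]])

```text
time: 25.65
ee_pos: [426.5, 153.0, 219.6]
tool_rot: [-1.269, 1.116, -1.114]
force: [0.1, 0.3, -0.3]
opening: 0.879
```

>>> drive_tool(motion=[[[-0.02, 0.02, -0.02], 0, 0.075], [[-0.0325, 0.029, -0.045], 0, 0.075], [[-0.0325, 0.029, -0.066], 0, 0.075], [[-0.0325, 0.029, -0.066], 0, 0.075], [[-0.0325, 0.029, -0.066], 0, 0.075]])

```text
time: 26.07
ee_pos: [394.9, 179.3, 153.6]
tool_rot: [-1.27, 1.118, -1.117]
force: [0.7, -0.2, 0.9]
opening: 0.876
```

```bash
python3 look.py d1; python3 - <<'E'
import cv2,numpy as np
a=cv2.imread('pics/d0.png')[60:340,130:410];b=cv2.imread('pics/d1.png')
cv2.imwrite('pics/d01.png',np.hstack([cv2.resize(a,(420,420)),b])[:, :][:, :980] if 0 else cv2.resize(np.hstack([cv2.resize(a,(420,420)),b]),(800,343)))
E
```

```text
26.0667 [394.9 179.3 153.6] [ 0.7 -0.2  0.9] 0.876 [0.992 0.125]
```

View pics/d01.png

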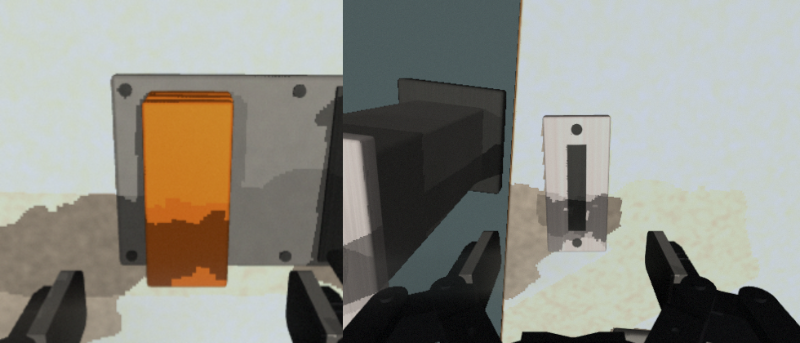

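```bash
python3 - <<'E'
from held import *
o,s=snap('wrist'); print(o['ee_pos'].round(1))
for d in masks_of('wrist','cover_mid')[:2]:
    x,q=fit(o,s,d['mask'],H=10); print(round(d['p'],2),np.round(d['pixel']),np.round([x[0],x[1],np.rad2deg(x[2])],1),round(q,3))
E
```

```text
[396.2 179.7 154.8]
0.83 [224. 283.] [395.3 180.    7.4] 0.983
```

>>> drive_tool(motion=[[[0.0013, 0.0007, -0.03], 0, 0.068], [[0.0013, 0.0007, -0.05], 0, 0.064], [[0.0013, 0.0007, -0.065], 0, 0.06], [[0.0013, 0.0007, -0.072], 0, 0.06], [[0.0013, 0.0007, -0.0765], 0, 0.06]])

```text
time: 26.63
ee_pos: [397.7, 180.7, 78.2]
tool_rot: [-1.265, 1.117, -1.117]
force: [0.3, -0.9, 0.7]
opening: 0.702
```

>>> drive_tool(motion=[[[0, 0, 0], 0, 0.055], [[0, 0, 0], 0, 0.055]])

```text
time: 26.8
ee_pos: [398.0, 181.1, 79.1]
tool_rot: [-1.264, 1.116, -1.117]
force: [-0.0, -0.2, 0.7]
opening: 0.644
```

```bash
python3 look.py d2
```

```text
26.8 [398.  181.1  79.1] [-0.  -0.2  0.7] 0.644 [0.992 0.125]
```

View pics/d2.png

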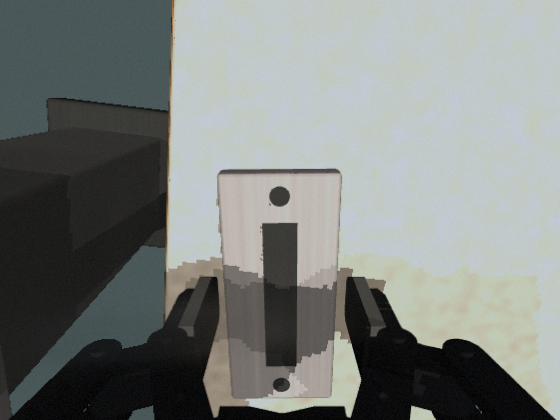

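>>> drive_tool(motion=[[[0, 0, -0.001], 0, 0.044], [[0, 0, -0.001], 0, 0.04], [[0, 0, -0.001], 0, 0.04], [[0, 0, -0.001], 0, 0.04], [[0, 0, -0.001], 0, 0.04]], grip_force=60)

```text
time: 27.27
ee_pos: [398.1, 181.4, 79.0]
tool_rot: [-1.263, 1.116, -1.116]
force: [-3.0, -0.8, 10.2]
opening: 0.533
```

>>> drive_tool(motion=[[[0, 0, 0.015], 0, 0.04], [[0, 0, 0.045], 0, 0.04], [[0, 0, 0.08], 0, 0.04], [[0.005, -0.015, 0.105], 0, 0.04], [[0.02, -0.04, 0.11], -1, 0.04]])

```text
time: 27.68
ee_pos: [418.6, 144.2, 192.1]
tool_rot: [-1.251, 1.122, -1.124]
force: [0.9, 0.5, -1.9]
opening: 0.528
```

>>> drive_tool(motion=[[[0.018, -0.03, 0], -1, 0.04], [[0.036, -0.062, 0], -2, 0.04], [[0.054, -0.094, 0], -3, 0.04], [[0.07, -0.125, 0], -4, 0.04], [[0.08, -0.155, 0], -4.8, 0.04]])

```text
time: 28.1
ee_pos: [498.6, -16.0, 187.9]
tool_rot: [-1.218, 1.191, -1.193]
force: [-0.0, -0.0, -1.7]
opening: 0.534
```

>>> drive_tool(motion=[[[0.0005, -0.0055, -0.015], 0, 0.04], [[0.0005, -0.0055, -0.038], 0, 0.04], [[0.0005, -0.0055, -0.038], 0, 0.04], [[0.0005, -0.0055, -0.038], 0, 0.04], [[0.0005, -0.0055, -0.038], 0, 0.04]])

```text
time: 28.52
ee_pos: [498.1, -19.1, 150.1]
tool_rot: [-1.22, 1.19, -1.191]
force: [0.6, -0.3, -1.9]
opening: 0.534
```

```bash
python3 tip.py d3;  python3 - <<'E'
import cv2
a=cv2.imread('pics/d3.png')[130:420,100:450];cv2.imwrite('pics/d3z.png',cv2.resize(a,None,fx=2,fy=2,interpolation=cv2.INTER_CUBIC))
E
```

```text
28.5167 [498.1 -19.1 150.1] [ 0.6 -0.3 -1.9] 0.534 [1.    0.025 0.001]
```

View pics/d3z.png

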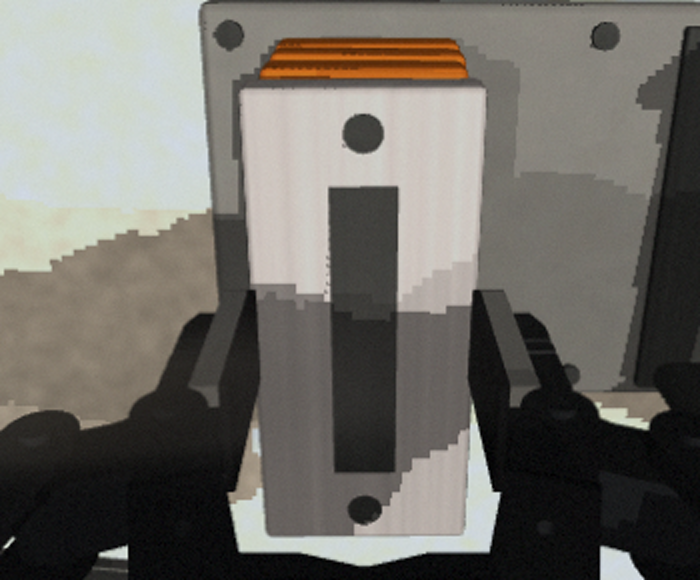

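View pics/d3a.png

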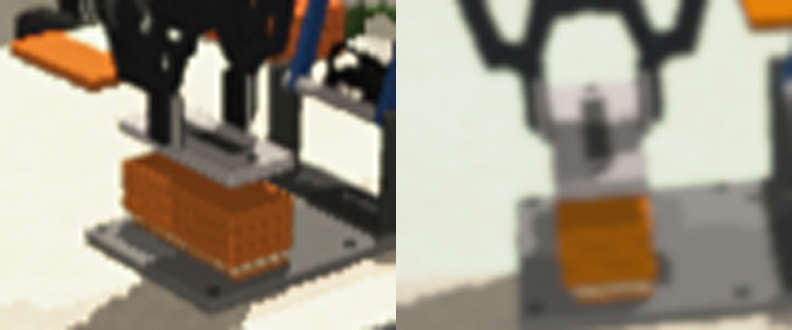

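```bash
python3 - <<'E'
from held import *
o,s=snap('wrist'); e=o['ee_pos'];print(e.round(2),o['time'])
print('lower',onz(o,s,[[232,161.5],[333,161.5]],166).round(1).tolist())
print('upper',onz(o,s,[[221,174.5],[342.5,174.5]],e[2]+43.6).round(1).tolist())
held(o,s,[[221,174.5],[342.5,174.5],[233.5,397],[332,397]])
E
```

```text
[498.46 -19.1  150.44] 28.6667
lower [[472.6, 33.7, 166.0], [518.2, 34.8, 166.0]]
upper [[472.0, 34.0, 194.0], [518.1, 35.1, 194.0]]
free [-1.779e+00 -2.102e+00  2.900e-02  4.078e+01] 1.3 | fixed z [-1.887  1.445  0.029] 7.81
```

The cover is aligned over the pile to within 0.5 mm. Lowering it.

>>> drive_tool(motion=[[[0, 0, -0.004], 0, 0.04], [[0, 0, -0.008], 0, 0.04], [[0, 0, -0.011], 0, 0.04], [[0, 0, -0.014], 0, 0.04], [[0, 0, -0.014], 0, 0.04]])

```text
time: 29.13
ee_pos: [497.0, -19.7, 134.4]
tool_rot: [-1.222, 1.193, -1.191]
force: [-0.7, -0.4, -1.7]
opening: 0.531
```

>>> drive_tool(motion=[[[0, 0, -0.001], 0, 0.04], [[0, 0, -0.002], 0, 0.04]])

```text
time: 29.3
ee_pos: [497.7, -19.7, 133.3]
tool_rot: [-1.22, 1.191, -1.192]
force: [-2.5, -0.0, 8.9]
opening: 0.533
```

>>> drive_tool(motion=[[[0, 0, -0.001], 0, 0.04], [[0, 0, -0.001], 0, 0.04]])

```text
time: 29.47
ee_pos: [497.7, -19.7, 133.3]
tool_rot: [-1.22, 1.192, -1.191]
force: [-4.0, 0.2, 7.2]
opening: 0.529
```

>>> drive_tool(motion=[[[0, 0, -0.0007], 0, 0.04], [[0, 0, -0.0007], 0, 0.04]])

```text
time: 29.63
ee_pos: [497.8, -19.7, 133.2]
tool_rot: [-1.219, 1.192, -1.191]
force: [-5.3, -0.1, 12.0]
opening: 0.534
```

>>> drive_tool(motion=[[[0, 0, 0.0015], 0, 0.04], [[0, 0, 0.002], 0, 0.048], [[0, 0, 0.002], 0, 0.058], [[0, 0, 0.002], 0, 0.062], [[0, 0, 0.002], 0, 0.062]])

```text
time: 30.05
ee_pos: [497.7, -19.6, 133.4]
tool_rot: [-1.221, 1.191, -1.191]
force: [-0.8, 0.3, 0.1]
opening: 0.728
```

>>> drive_tool(motion=[[[0, 0, 0.01], 0, 0.065], [[0, 0, 0.03], 0, 0.065], [[0, 0, 0.06], 0, 0.07], [[0, 0, 0.09], 0, 0.07], [[0, 0, 0.11], 0, 0.07]])

```text
time: 30.47
ee_pos: [498.7, -19.9, 246.9]
tool_rot: [-1.217, 1.189, -1.193]
force: [1.0, 0.2, -0.3]
opening: 0.82
```

>>> drive_tool(motion=[[[0, -0.03, 0.03], 0, 0.07], [[0, -0.03, 0.06], 0, 0.04], [[0, -0.03, 0.09], 0, 0.02], [[0, -0.03, 0.11], 0, 0.002], [[0, -0.03, 0.11], 0, 0.002]])

```text
time: 30.88
ee_pos: [499.9, -50.3, 359.0]
tool_rot: [-1.212, 1.185, -1.196]
force: [-0.2, 0.4, 0.5]
opening: 0.255
```

>>> drive_tool(motion=[[[0, 0, 0], 0, 0.002], [[0, 0, 0], 0, 0.002], [[0, 0, 0], 0, 0.002]])

```text
time: 31.13
ee_pos: [496.8, -49.6, 352.3]
tool_rot: [-1.222, 1.193, -1.19]
force: [0.3, -0.1, 0.2]
opening: 0.025
```

```bash
python3 look.py e0; python3 - <<'E'
from h import *
for n in('scene','side'):
    o,s=snap(n)
    p=proj(o,s,[[603.6,-18,190],[660.7,-17,335]]); print(n,p.round())
    im=s['image'][100:300,170:430,::-1].copy()
    im=cv2.resize(im,None,fx=1.5,fy=1.5,interpolation=cv2.INTER_CUBIC)
    for q in p: cv2.circle(im,(int((q[0]-170)*1.5),int((q[1]-100)*1.5)),3,(0,255,0),-1)
    globals()[n]=im
cv2.imwrite('pics/e0a.png',np.hstack([scene,side]))
E
```

```text
31.1333 [496.8 -49.6 352.3] [ 0.3 -0.1  0.2] 0.025 [1.    0.024]
scene [[284. 192.]
 [302. 138.]]
side [[286. 195.]
 [311. 133.]]
```

View pics/e0.png

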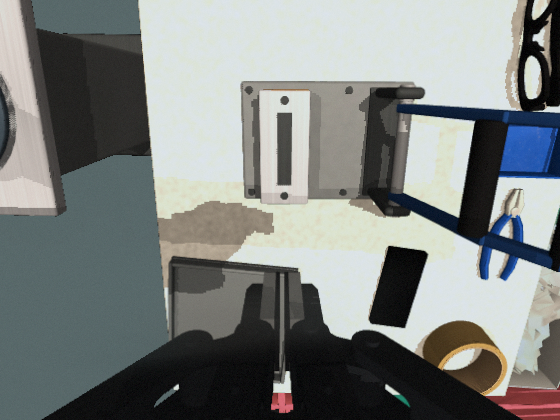

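View pics/e0a.png

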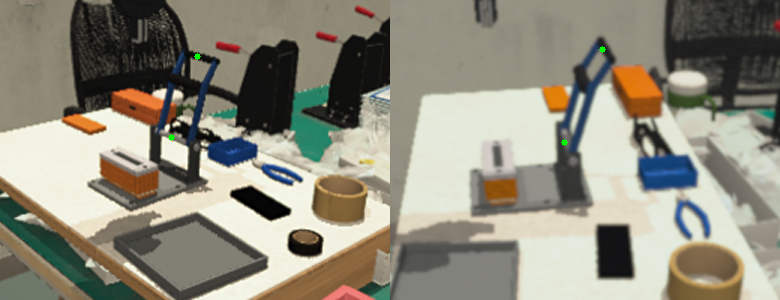

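The cover lies square on the pile, and the modelled bar and axle points match the images. I'll check the closed fingertip height against the reported TCP.

```bash
python3 - <<'E'
from h import *
o=get_obs(); e=np.array(o['ee_pos'])
ims=[]
for n in('scene','side'):
    _,s=snap(n); p=proj(o,s,[e,e+[0,0,20],e+[0,0,40]]); c=p[0].astype(int); print(p.round(1).tolist())
    y0=max(0,c[1]-60); im=s['image'][y0:y0+90,c[0]-45:c[0]+45,::-1]
    im=cv2.resize(im,None,fx=4.4,fy=4.4,interpolation=cv2.INTER_NEAREST)
    for q in p: cv2.circle(im,(int((q[0]-c[0]+45.5)*4.4),int((q[1]-y0+.5)*4.4)),3,(0,255,0),-1)
    ims.append(im)
cv2.imwrite('pics/e1.png',np.hstack(ims))
E
```

```text
[[261.4, 142.2], [261.5, 134.1], [261.6, 126.0]]
[[234.8, 134.6], [234.1, 125.2], [233.4, 115.6]]
```

View pics/e1.png

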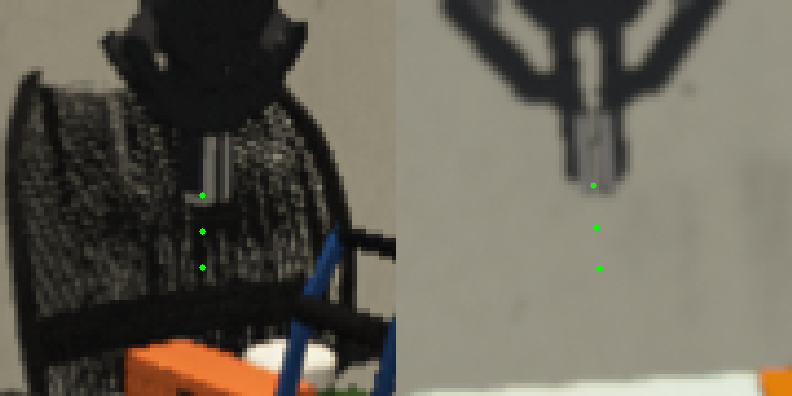

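>>> drive_tool(motion=[[[0.035, 0.01, 0.01], 0, 0.002], [[0.07, 0.02, 0.01], 0, 0.002], [[0.105, 0.03, 0.01], 0, 0.002], [[0.14, 0.032, 0.01], 0, 0.002], [[0.175, 0.032, 0.01], 0, 0.002]])

```text
time: 31.8
ee_pos: [674.2, -15.7, 362.8]
tool_rot: [-1.222, 1.19, -1.188]
force: [-0.2, -0.9, 0.2]
opening: 0.025
```

>>> drive_tool(motion=[[[0.03, 0, 0], 0, 0.002], [[0.043, 0, -0.01], 0, 0.002], [[0.043, 0, -0.035], 0, 0.002], [[0.043, 0, -0.06], 0, 0.002], [[0.043, 0, -0.075], 0, 0.002]])

```text
time: 32.22
ee_pos: [714.8, -17.5, 284.5]
tool_rot: [-1.224, 1.195, -1.189]
force: [0.3, -0.0, -0.1]
opening: 0.026
```

>>> drive_tool(motion=[[[0, 0, 0], 0, 0.002], [[0, 0, 0], 0, 0.002]])

```text
time: 32.38
ee_pos: [715.3, -17.4, 287.6]
tool_rot: [-1.222, 1.193, -1.19]
force: [-0.1, -0.2, 0.4]
opening: 0.025
```

```bash
cat > duo.py <<'E'
from h import *
import sys
o=get_obs(); print(o['time'],o['ee_pos'].round(1),o['force'].round(1),round(o['opening'],3))
ims=[]
for n in('scene','side'):
    _,s=snap(n); im=s['image'][60:330,170:430,::-1]
    ims.append(cv2.resize(im,None,fx=1.5,fy=1.5,interpolation=cv2.INTER_CUBIC))
cv2.imwrite('pics/%s.png'%sys.argv[1],np.hstack(ims))
E
python3 duo.py e2
```

```text
32.3833 [715.3 -17.4 287.6] [-0.1 -0.2  0.4] 0.025
```

View pics/e2.png

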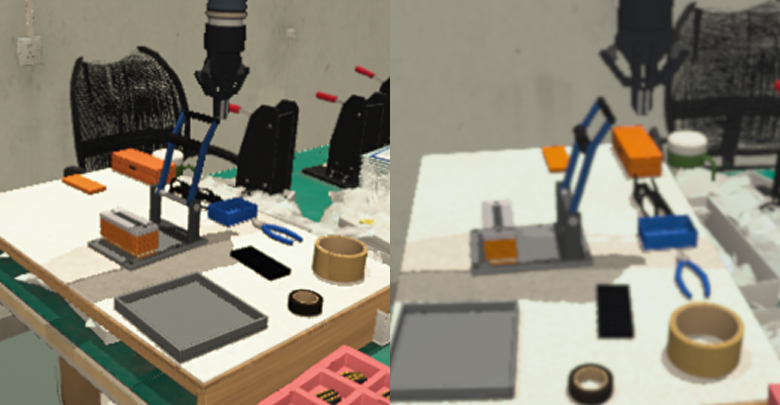

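The fingertips are behind the bar at about its height. Now I'll push it forward.

>>> drive_tool(motion=[[[-0.01, 0, -0.004], 0, 0.002], [[-0.02, 0, -0.004], 0, 0.002], [[-0.028, 0, -0.004], 0, 0.002], [[-0.036, 0, -0.004], 0, 0.002], [[-0.044, 0, -0.004], 0, 0.002]])

```text
time: 32.9
ee_pos: [672.1, -17.8, 286.2]
tool_rot: [-1.218, 1.189, -1.193]
force: [0.5, -0.7, 1.0]
opening: 0.021
```

>>> drive_tool(motion=[[[-0.008, 0, 0], 0, 0.002], [[-0.016, 0, 0], 0, 0.002], [[-0.024, 0, 0], 0, 0.002], [[-0.032, 0, 0], 0, 0.002], [[-0.04, 0, 0], 0, 0.002]])

```text
time: 33.32
ee_pos: [630.6, -17.7, 284.4]
tool_rot: [-1.221, 1.192, -1.191]
force: [0.5, -0.7, 1.1]
opening: 0.02
```

```bash
python3 duo.py e3
```

```text
33.3167 [630.6 -17.7 284.4] [ 0.5 -0.7  1.1] 0.02
```

View pics/e3.png

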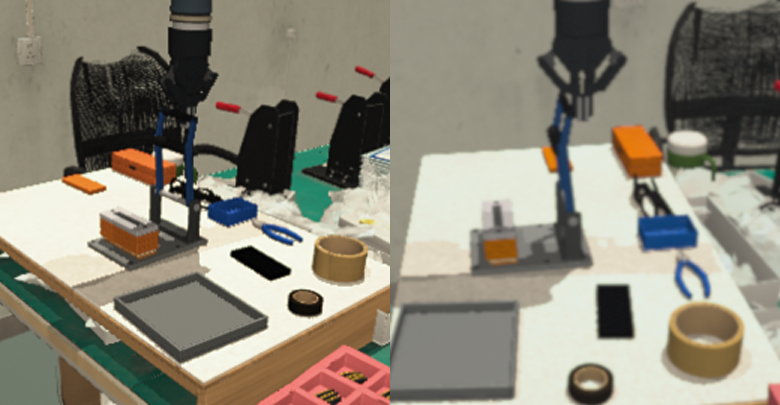

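>>> drive_tool(motion=[[[-0.008, 0, 0], 0, 0.002], [[-0.016, 0, 0], 0, 0.002], [[-0.024, 0, 0], 0, 0.002], [[-0.032, 0, 0], 0, 0.002], [[-0.04, 0, 0], 0, 0.002]])

```text
time: 33.83
ee_pos: [590.6, -17.7, 284.4]
tool_rot: [-1.221, 1.192, -1.191]
force: [1.1, 0.6, 0.4]
opening: 0.021
```

>>> drive_tool(motion=[[[-0.006, 0, 0], 0, 0.002], [[-0.01, 0, 0], 0, 0.002], [[-0.01, 0, 0], 0, 0.002], [[-0.01, 0, 0], 0, 0.002], [[-0.01, 0, 0], 0, 0.002]])

```text
time: 34.25
ee_pos: [581.9, -17.6, 284.6]
tool_rot: [-1.22, 1.191, -1.192]
force: [0.5, -0.4, -0.2]
opening: 0.019
```

```bash
python3 duo.py e4
```

```text
34.25 [581.9 -17.6 284.6] [ 0.5 -0.4 -0.2] 0.019
```

View pics/e4.png

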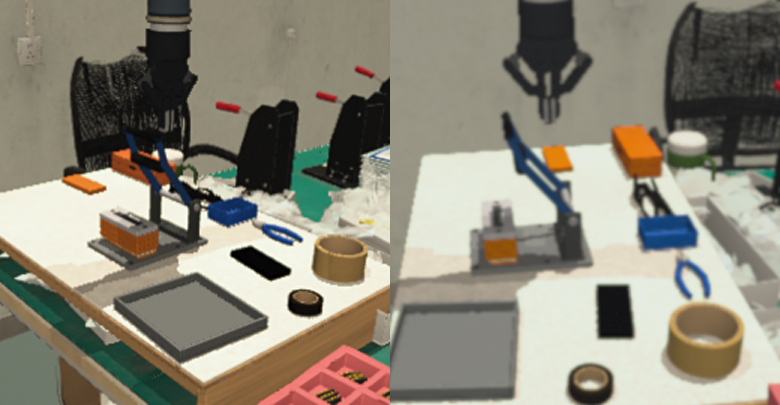

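The arm is past upright and sinking by itself. I'll go to the spare honey blank meanwhile.

>>> drive_tool(motion=[[[0, 0.02, 0.03], 0, 0.04], [[0, 0.055, 0.03], 0, 0.06], [[0.005, 0.09, 0.03], 0, 0.075], [[0.01, 0.13, 0.02], 0, 0.075], [[0.015, 0.17, 0], 0, 0.075]])

```text
time: 34.77
ee_pos: [598.0, 151.7, 288.2]
tool_rot: [-1.215, 1.189, -1.192]
force: [1.7, 0.6, -0.4]
opening: 0.731
```

>>> drive_tool(motion=[[[0.01, 0.035, -0.015], 2.7, 0.075], [[0.017, 0.07, -0.03], 2.7, 0.075], [[0.023, 0.105, -0.05], 2.7, 0.075], [[0.023, 0.14, -0.07], 2.7, 0.075], [[0.023, 0.161, -0.1], 2.7, 0.075]])

```text
time: 35.18
ee_pos: [620.0, 316.4, 186.3]
tool_rot: [-1.239, 1.153, -1.152]
force: [0.2, 0.4, 0.1]
opening: 0.878
```

>>> drive_tool(motion=[[[0, 0, -0.03], 0, 0.075], [[0, 0, -0.03], 0, 0.075], [[0, 0, -0.03], 0, 0.075], [[0, 0, -0.03], 0, 0.075], [[0, 0, -0.03], 0, 0.075]])

```text
time: 35.6
ee_pos: [621.4, 309.4, 158.9]
tool_rot: [-1.237, 1.156, -1.159]
force: [-0.6, -0.4, 0.7]
opening: 0.881
```

```bash
python3 duo.py f0; python3 look.py f1
```

```text
35.6 [621.4 309.4 158.9] [-0.6 -0.4  0.7] 0.881
35.7 [620.9 309.7 158.6] [-0.6  0.7 -0.1] 0.879 [0.998 0.069]
```

View pics/f0.png

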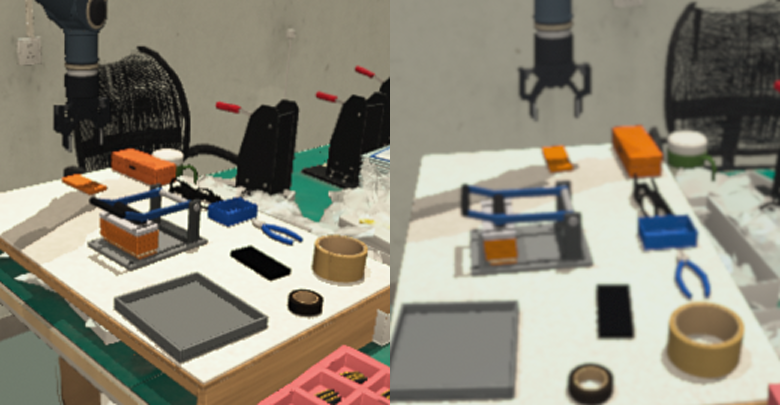

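View pics/f1.png

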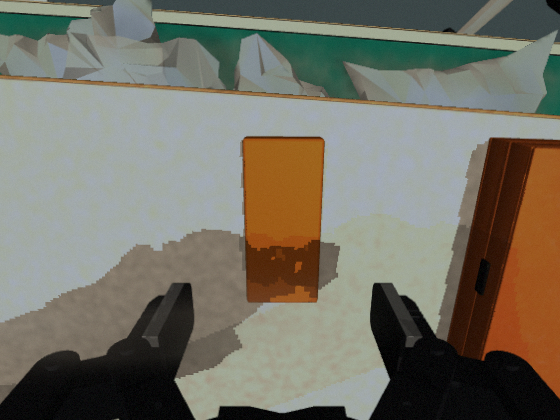

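The arm is down near level on the cover. Blank D is centred in x and needs about +3 mm in y. Grasping it.

>>> drive_tool(motion=[[[0.0005, 0.003, -0.03], 0, 0.068], [[0.0005, 0.003, -0.05], 0, 0.064], [[0.0005, 0.003, -0.065], 0, 0.06], [[0.0005, 0.003, -0.075], 0, 0.06], [[0.0005, 0.003, -0.0805], 0, 0.06]])

```text
time: 36.17
ee_pos: [619.5, 313.0, 74.8]
tool_rot: [-1.243, 1.157, -1.157]
force: [-1.2, 0.2, 0.7]
opening: 0.7
```

>>> drive_tool(motion=[[[0, 0, 0], 0, 0.055], [[0, 0, 0], 0, 0.05], [[0, 0, 0], 0, 0.044], [[0, 0, 0], 0, 0.04], [[0, 0, 0], 0, 0.04]])

```text
time: 36.58
ee_pos: [620.9, 313.7, 77.2]
tool_rot: [-1.239, 1.155, -1.157]
force: [-0.1, -0.6, 4.1]
opening: 0.54
```

>>> drive_tool(motion=[[[0, 0, 0], 0, 0.04], [[0, 0, 0], 0, 0.04], [[0, 0, 0.02], 0, 0.04], [[0, 0, 0.04], 0, 0.04], [[0, 0, 0.06], 0, 0.04]])

```text
time: 37.0
ee_pos: [619.1, 313.2, 135.5]
tool_rot: [-1.244, 1.157, -1.156]
force: [-0.3, 0.4, -1.9]
opening: 0.538
```

```bash
python3 look.py f2
```

```text
37.0 [619.1 313.2 135.5] [-0.3  0.4 -1.9] 0.538 [0.997 0.071]
```

View pics/f2.png

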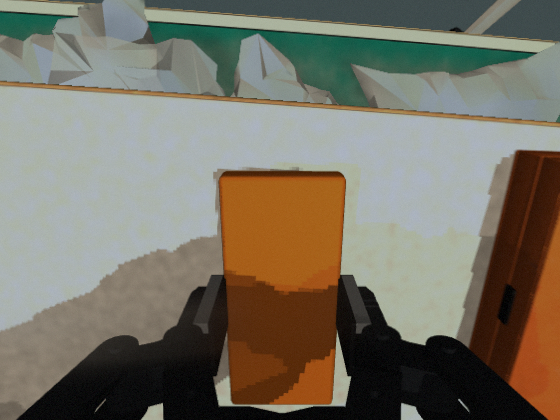

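>>> drive_tool(motion=[[[0, -0.01, 0.035], 0, 0.04], [[0, -0.03, 0.065], 0, 0.04], [[-0.01, -0.06, 0.09], 0, 0.04], [[-0.02, -0.09, 0.11], 0, 0.04], [[-0.033, -0.125, 0.125], -1, 0.04]])

```text
time: 37.47
ee_pos: [587.0, 188.4, 262.1]
tool_rot: [-1.232, 1.167, -1.169]
force: [-0.0, 0.5, -1.1]
opening: 0.543
```

>>> drive_tool(motion=[[[-0.012, -0.037, 0], -1, 0.04], [[-0.024, -0.074, 0], -2, 0.04], [[-0.036, -0.111, 0], -3, 0.04], [[-0.048, -0.148, 0], -3.5, 0.04], [[-0.06, -0.185, 0], -4, 0.04]])

```text
time: 37.88
ee_pos: [525.5, 1.8, 260.2]
tool_rot: [-1.201, 1.221, -1.221]
force: [1.1, -0.8, 0.1]
opening: 0.537
```

>>> drive_tool(motion=[[[-0.012, -0.037, 0], -1, 0.04], [[-0.024, -0.074, 0], -2, 0.04], [[-0.04, -0.111, 0], -2, 0.04], [[-0.055, -0.145, 0], -2, 0.04], [[-0.07, -0.18, 0], -2, 0.04]])

```text
time: 38.3
ee_pos: [455.4, -178.0, 260.3]
tool_rot: [-1.184, 1.247, -1.246]
force: [1.4, -0.0, -0.1]
opening: 0.54
```

>>> drive_tool(motion=[[[-0.013, -0.035, -0.01], 0, 0.04], [[-0.02, -0.07, -0.02], 0, 0.04], [[-0.02, -0.073, -0.04], 0, 0.04], [[-0.02, -0.073, -0.06], 0, 0.04], [[-0.02, -0.073, -0.06], 0, 0.04]])

```text
time: 38.72
ee_pos: [433.7, -248.8, 197.0]
tool_rot: [-1.187, 1.254, -1.243]
force: [-0.2, 1.0, -1.0]
opening: 0.539
```

```bash
python3 duo.py g0; python3 look.py g1
```

```text
38.7167 [ 433.7 -248.8  197. ] [-0.2  1.  -1. ] 0.539
38.8167 [ 436.4 -249.2  200.2] [ 1.1 -0.3 -0.7] 0.536 [ 0.999 -0.051]
```

View pics/g0.png

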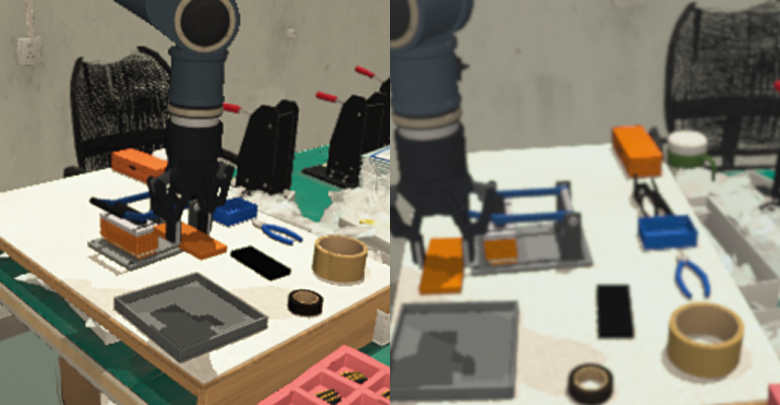

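View pics/g1.png

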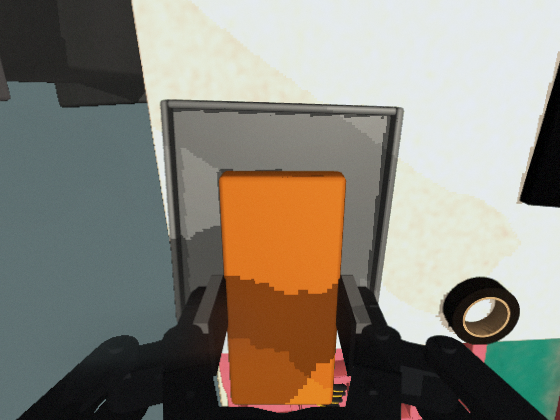

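>>> drive_tool(motion=[[[0.0015, 0, -0.03], 0, 0.04], [[0.0015, 0, -0.06], 0, 0.04], [[0.0015, 0, -0.085], 0, 0.04], [[0.0015, 0, -0.1], 0, 0.04], [[0.0015, 0, -0.109], 0, 0.04]])

```text
time: 39.28
ee_pos: [438.6, -248.8, 90.8]
tool_rot: [-1.186, 1.246, -1.245]
force: [0.7, 0.2, -0.3]
opening: 0.541
```

>>> drive_tool(motion=[[[0, 0, -0.002], 0, 0.04], [[0, 0, -0.004], 0, 0.04], [[0, 0, -0.005], 0, 0.04]])

```text
time: 39.53
ee_pos: [439.5, -250.0, 87.7]
tool_rot: [-1.184, 1.244, -1.248]
force: [0.0, 0.4, 0.2]
opening: 0.537
```

>>> drive_tool(motion=[[[0, 0, -0.001], 0, 0.04], [[0, 0, -0.0015], 0, 0.04]])

```text
time: 39.7
ee_pos: [439.0, -249.9, 85.9]
tool_rot: [-1.184, 1.245, -1.248]
force: [-0.3, -1.1, -1.5]
opening: 0.541
```

>>> drive_tool(motion=[[[0, 0, -0.001], 0, 0.04], [[0, 0, -0.001], 0, 0.04]])

```text
time: 39.87
ee_pos: [438.4, -249.6, 84.3]
tool_rot: [-1.184, 1.246, -1.247]
force: [-0.4, 0.2, 0.1]
opening: 0.539
```

>>> drive_tool(motion=[[[0, 0, -0.001], 0, 0.04], [[0, 0, -0.0012], 0, 0.04]])

```text
time: 40.03
ee_pos: [438.2, -249.6, 82.8]
tool_rot: [-1.185, 1.246, -1.247]
force: [-0.2, -0.1, -0.8]
opening: 0.536
```

>>> drive_tool(motion=[[[0, 0, -0.001], 0, 0.04], [[0, 0, -0.001], 0, 0.04]])

```text
time: 40.2
ee_pos: [438.3, -249.7, 82.1]
tool_rot: [-1.184, 1.247, -1.247]
force: [-1.0, 1.3, 3.8]
opening: 0.538
```

Rests on the tray floor. I'll release and go to the black blank.

>>> drive_tool(motion=[[[0, 0, 0.001], 0, 0.04], [[0, 0, 0.001], 0, 0.05], [[0, 0, 0.001], 0, 0.06], [[0, 0, 0.001], 0, 0.062], [[0, 0, 0.001], 0, 0.062]])

```text
time: 40.62
ee_pos: [438.3, -249.6, 82.8]
tool_rot: [-1.185, 1.246, -1.247]
force: [0.2, 0.1, 0.5]
opening: 0.725
```

>>> drive_tool(motion=[[[0, 0, 0.01], 0, 0.065], [[0, 0, 0.03], 0, 0.065], [[0, 0, 0.06], 0, 0.07], [[0, 0, 0.09], 0, 0.075], [[0.01, 0, 0.11], 0, 0.075]])

```text
time: 41.03
ee_pos: [447.4, -250.9, 196.0]
tool_rot: [-1.182, 1.247, -1.25]
force: [0.1, 0.2, 0.4]
opening: 0.876
```

>>> drive_tool(motion=[[[0.037, 0.01, 0.01], -1, 0.075], [[0.075, 0.02, 0.01], -2, 0.075], [[0.113, 0.03, 0.01], -3, 0.075], [[0.15, 0.035, 0.01], -4.5, 0.075], [[0.19, 0.045, 0.01], -4.5, 0.075]])

```text
time: 41.45
ee_pos: [639.4, -204.9, 203.9]
tool_rot: [-1.144, 1.304, -1.306]
force: [-0.4, -1.3, 0.2]
opening: 0.877
```

>>> drive_tool(motion=[[[0.01, 0.004, 0], 0, 0.075], [[0.01, 0.004, 0], 0, 0.075], [[0.01, 0.004, 0], 0, 0.075], [[0.01, 0.004, 0], 0, 0.075]])

```text
time: 41.78
ee_pos: [646.6, -202.0, 203.3]
tool_rot: [-1.145, 1.306, -1.306]
force: [-0.4, 0.0, 0.7]
opening: 0.878
```

```bash
python3 look.py k1; python3 - <<'E'
from held import *
o,s=snap('wrist'); print(o['ee_pos'].round(1))
for d in masks_of('wrist','black_1_mid')[:3]:
    x,q=fit(o,s,d['mask']); print(round(d['p'],2),np.round(d['pixel']),np.round([x[0],x[1],np.rad2deg(x[2])],1),round(q,3))
E
```

```text
41.7833 [ 646.6 -202.   203.3] [-0.4  0.   0.7] 0.878 [ 0.991 -0.131]
[ 646.5 -202.1  203.5]
0.53 [294.  40.] [ 431.  -253.4   -3.2] 0.924
```

View pics/k1.png

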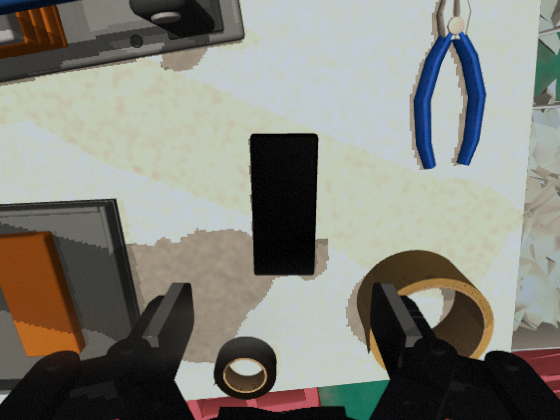

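```bash
python3 - <<'E'
from held import *
o,s=snap('wrist'); print(o['ee_pos'].round(1))
hsv=cv2.cvtColor(s['image'],cv2.COLOR_RGB2HSV); m=(s['image'].max(2)<30).astype(np.uint8)
m[:, :200]=0; m[:,360:]=0; m[285:]=0; m[:100]=0
x,q=fit(o,s,m>0); print(np.round([x[0],x[1],np.rad2deg(x[2])],1),round(q,3))
E
```

```text
[ 646.9 -201.8  203.6]
[ 645.8 -203.2   -7.4] 0.956
```

>>> drive_tool(motion=[[[0.0006, -0.0012, -0.035], 0, 0.07], [[0.0006, -0.0012, -0.07], 0, 0.064], [[0.0006, -0.0012, -0.095], 0, 0.06], [[0.0006, -0.0012, -0.11], 0, 0.06], [[0.0006, -0.0012, -0.12], 0, 0.06]])

```text
time: 42.4
ee_pos: [647.1, -201.6, 80.7]
tool_rot: [-1.146, 1.307, -1.302]
force: [0.1, 0.2, 0.4]
opening: 0.702
```

>>> drive_tool(motion=[[[0, 0, -0.003], 0, 0.06], [[0, 0, -0.005], 0, 0.056], [[0, 0, -0.005], 0, 0.055]])

```text
time: 42.65
ee_pos: [649.3, -202.3, 78.8]
tool_rot: [-1.144, 1.303, -1.305]
force: [-0.3, 0.4, -0.8]
opening: 0.642
```

```bash
python3 look.py k2
```

```text
42.65 [ 649.3 -202.3   78.8] [-0.3  0.4 -0.8] 0.642 [ 0.992 -0.129]
```

View pics/k2.png

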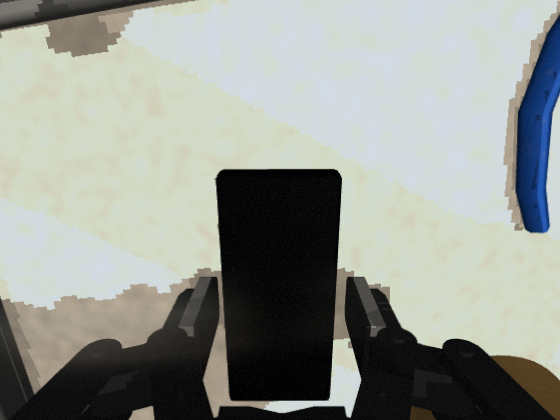

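>>> drive_tool(motion=[[[0, 0, 0], 0, 0.044], [[0, 0, 0], 0, 0.04], [[0, 0, 0], 0, 0.04], [[0, 0, 0], 0, 0.04], [[0, 0, 0], 0, 0.04]])

```text
time: 43.12
ee_pos: [649.9, -202.5, 79.8]
tool_rot: [-1.143, 1.301, -1.306]
force: [-1.3, 0.4, 6.7]
opening: 0.533
```

>>> drive_tool(motion=[[[0, 0, 0.015], 0, 0.04], [[0, 0, 0.045], 0, 0.04], [[0, 0, 0.08], 0, 0.04], [[-0.01, 0, 0.1], 0, 0.04], [[-0.04, -0.01, 0.1], 1, 0.04]])

```text
time: 43.53
ee_pos: [615.6, -209.9, 182.8]
tool_rot: [-1.15, 1.276, -1.293]
force: [1.5, -0.6, 0.0]
opening: 0.535
```

>>> drive_tool(motion=[[[-0.038, -0.01, 0], 1, 0.04], [[-0.076, -0.02, 0], 2, 0.04], [[-0.114, -0.03, 0], 3.5, 0.04], [[-0.15, -0.035, 0], 3.5, 0.04], [[-0.17, -0.0375, -0.01], 3.5, 0.04]])

```text
time: 43.95
ee_pos: [435.3, -251.2, 169.1]
tool_rot: [-1.181, 1.248, -1.251]
force: [0.2, -0.6, -1.8]
opening: 0.536
```

>>> drive_tool(motion=[[[0, 0, -0.02], 0, 0.04], [[0, 0, -0.04], 0, 0.04], [[0, 0, -0.05], 0, 0.04], [[0, 0, -0.05], 0, 0.04], [[0, 0, -0.05], 0, 0.04]])

```text
time: 44.37
ee_pos: [439.0, -249.4, 117.8]
tool_rot: [-1.185, 1.247, -1.246]
force: [-0.1, -0.6, -0.6]
opening: 0.535
```

```bash
python3 look.py k3
```

```text
44.3667 [ 439.  -249.4  117.8] [-0.1 -0.6 -0.6] 0.535 [ 0.999 -0.051]
```

View pics/k3.png

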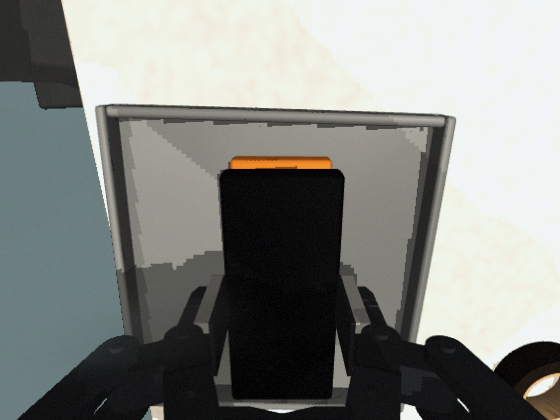

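>>> drive_tool(motion=[[[0, 0, -0.005], 0, 0.04], [[0, 0, -0.01], 0, 0.04], [[0, 0, -0.014], 0, 0.04], [[0, 0, -0.017], 0, 0.04], [[0, 0, -0.018], 0, 0.04]])

```text
time: 44.83
ee_pos: [438.5, -249.1, 99.2]
tool_rot: [-1.185, 1.247, -1.246]
force: [0.4, 0.4, -0.5]
opening: 0.535
```

>>> drive_tool(motion=[[[0, 0, -0.001], 0, 0.04], [[0, 0, -0.002], 0, 0.04]])

```text
time: 45.0
ee_pos: [438.9, -249.4, 97.8]
tool_rot: [-1.184, 1.247, -1.247]
force: [-1.1, 0.3, -1.0]
opening: 0.536
```

>>> drive_tool(motion=[[[0, 0, -0.001], 0, 0.04], [[0, 0, -0.0015], 0, 0.04]])

```text
time: 45.17
ee_pos: [439.0, -249.4, 96.7]
tool_rot: [-1.184, 1.247, -1.247]
force: [-2.5, 0.8, 7.0]
opening: 0.531
```

>>> drive_tool(motion=[[[0, 0, -0.001], 0, 0.04], [[0, 0, -0.001], 0, 0.04]])

```text
time: 45.33
ee_pos: [439.0, -249.4, 96.7]
tool_rot: [-1.183, 1.247, -1.246]
force: [-3.1, 3.0, 11.3]
opening: 0.538
```

Contact. I'll release, lift, and look over everything, including for a possible second black blank.

>>> drive_tool(motion=[[[0, 0, 0.0015], 0, 0.04], [[0, 0, 0.002], 0, 0.05], [[0, 0, 0.002], 0, 0.06], [[0, 0, 0.002], 0, 0.062], [[0, 0, 0.002], 0, 0.062]])

```text
time: 45.75
ee_pos: [438.8, -249.3, 97.2]
tool_rot: [-1.185, 1.247, -1.246]
force: [-0.1, 0.4, 0.0]
opening: 0.724
```

>>> drive_tool(motion=[[[0, 0, 0.01], 0, 0.065], [[0, 0, 0.03], 0, 0.065], [[0, 0, 0.06], 0, 0.07], [[0, 0, 0.1], 0, 0.075], [[0, 0, 0.14], 0, 0.075]])

```text
time: 46.17
ee_pos: [437.9, -249.3, 238.9]
tool_rot: [-1.185, 1.248, -1.247]
force: [1.6, 0.3, 0.4]
opening: 0.88
```

>>> drive_tool(motion=[[[0.02, 0.03, 0.03], 0, 0.075], [[0.04, 0.06, 0.06], 0, 0.075], [[0.06, 0.08, 0.09], 0, 0.075], [[0.06, 0.1, 0.11], 0, 0.075], [[0.06, 0.13, 0.11], 0, 0.075]])

```text
time: 46.58
ee_pos: [502.4, -119.9, 353.5]
tool_rot: [-1.177, 1.239, -1.254]
force: [1.2, 0.1, 0.3]
opening: 0.877
```

>>> drive_tool(motion=[[[0, 0.04, 0.01], 0, 0.075], [[0, 0.08, 0.03], 0, 0.075], [[0, 0.1, 0.05], 0, 0.075], [[0, 0.1, 0.05], 0, 0.075], [[0, 0.1, 0.05], 0, 0.075]])

```text
time: 47.0
ee_pos: [499.2, -18.4, 398.7]
tool_rot: [-1.184, 1.243, -1.246]
force: [0.2, 0.7, -0.6]
opening: 0.877
```

```bash
python3 duo.py z0; python3 look.py z1
```

```text
47.0 [499.2 -18.4 398.7] [ 0.2  0.7 -0.6] 0.877
47.1 [498.3 -20.9 397.1] [-0.1 -0.2  0.3] 0.876 [ 0.999 -0.053]
```

View pics/z0.png

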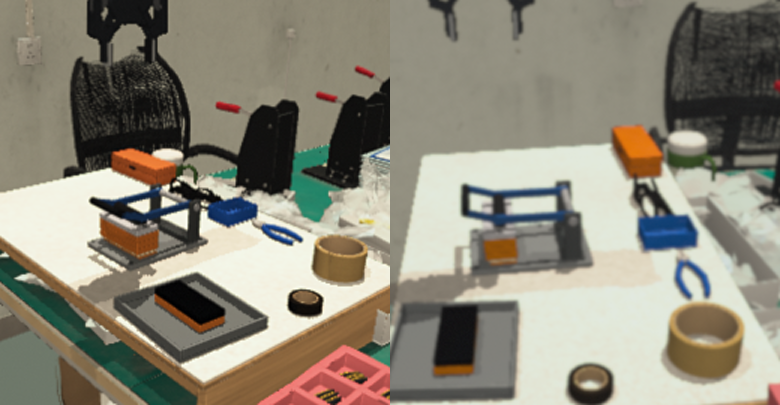

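View pics/z1.png

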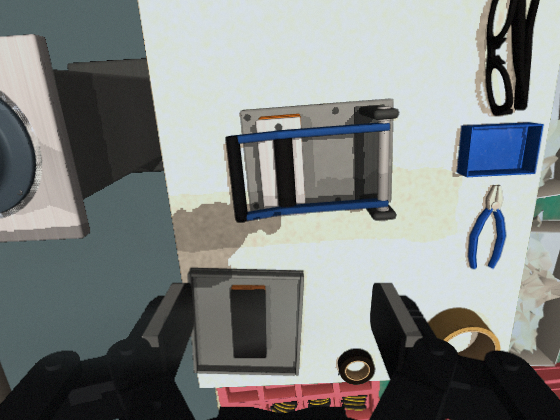

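```bash
python3 - <<'E'
from h import *
ims=[]
for n,(r,c) in (('scene',(180,220)),('side',(180,215)),('wrist',(90,220))):
    o,s=snap(n); im=s['image'][r:r+70 if n!='wrist' else r+135,c:c+100 if n!='wrist' else c+190,::-1]
    ims.append(cv2.resize(im,(400,280),interpolation=cv2.INTER_CUBIC))
    print(n,[(round(d['p'],2),np.round(d['pixel']).tolist()) for d in masks_of(n,'black_1_mid')+masks_of(n,'honey_1_mid')])
cv2.imwrite('pics/z2.png',np.vstack([np.hstack(ims[:2]),np.hstack([ims[2],ims[2]*0])]))
E
```

```text
scene [(0.21, [187.0, 299.0]), (0.63, [220.0, 258.0]), (0.23, [261.0, 295.0])]
side [(0.74, [201.0, 275.0]), (0.43, [195.0, 246.0])]
wrist [(0.54, [121.0, 281.0])]
```

View pics/z2.png

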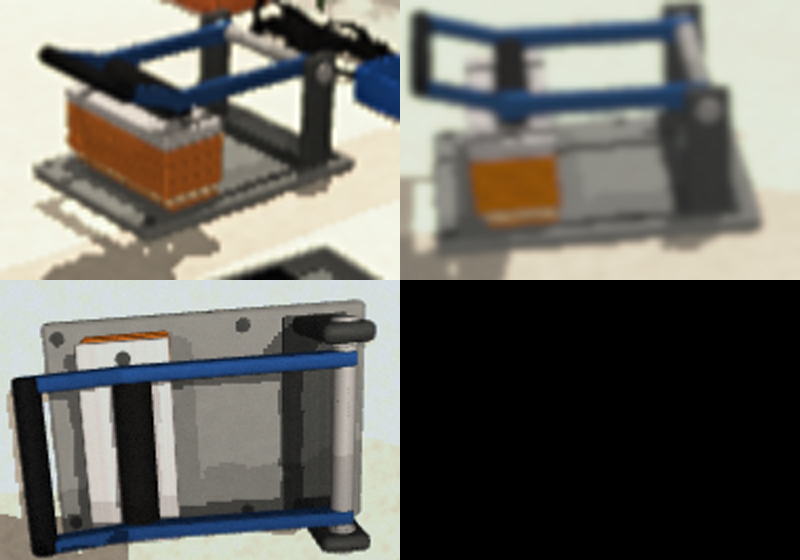

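The roller rests on the cover, the stack is square, and the tray holds the spare honey and the black blank. No other blank shows on the deck. Handing in.

```bash
python3 - <<'E'
from h import *
o=get_obs(); print(o['time'],o['force'].round(1)); print(finish_job())
E
```

```text
47.6 [0.2 0.8 0.4]
the job is handed in; nothing more can be done
None
```

The job is done and handed in at 47.6 s with the gripper well clear of everything; no verdict is reported.

- **Pile:** three honey blanks went on one at a time. Each was lowered until I felt contact, at 12, 9 and 8 N. The cover followed with 12 N. Before the lowering, the wrist pictures put each piece within about 1 mm of the one under it, after a correction of about 2 mm for the first.
- **Hold-down arm:** I pushed its grip bar forward past upright from behind, with the fingers closed, and it sank by itself. The last pictures show it about level with its roller on the cover.
- **Tray:** the spare honey blank lies in the middle with the one black blank on top. I saw no second black blank on the deck from any camera. The other things on the deck look as they were.

**Checks that disagreed:**
- The fingertips stood about 40 mm above the reported tool-centre height, so I worked from the camera views and felt contact. My first closing passed above the blank for that reason, without touching it.
- Two wrist views put the pile centre about 3 mm apart in y. I settled this by comparing visible edges just above the pile.
- The force rose to 4–10 N on most of the gripping closures, probably from the fingers touching the deck.
- In the last pictures the trained networks did not report the black blank in the wrist view, and the black reports in the other two views did not match where it lies. I identified it by eye.

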